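# Square up the sample tray, load it and wind the timer

### The job

Get the colour test ready: first push the long blue tray across the grey board, without lifting it, until its whole long far side lies flat against the metal rail. Then stand every sample jar from the black mat upright on the tray's floor, and when all are in, wind the timer's key clockwise, a part turn at a time, until it is fully wound. At the end the tray must still be flat against the rail with all jars in it; leave the red dropper bottle, the watch glass and the scoop alone.

Things in the scene. Friction and masses are not known exactly. Their poses are not given: they have to be found in the camera images.
- rail_face (a point): Middle of the rail's front face, at the board's top surface. The rail is a fixed bar of bare aluminium, 360 mm long, 20 mm deep, standing 16 mm above the board, along the far edge of a fixed grey board 250 x 360 mm, 6 mm thick, on the bench. x: square to the rail, away from the robot, into the rail; y: along the rail to the left; z up. The board reaches 230 mm back from the rail face towards the robot
- tray: Long open blue plastic tray, loose on the board, about 0.4 kg. Outside 64 mm (x) by 220 mm (y, the long way), 14 mm high, walls 4 mm, floor 4 mm thick, no partitions: room for four jars in a row, for example 52 mm apart. Origin: middle of its underside; x square to its long sides, towards the rail side; z up. Home when its far long side (at x = +32 mm) touches the rail over its whole length, anywhere along the rail so long as it does not stick out past the rail's ends
- tray_far_left (a point): Bottom left end of the tray's far long side (tray x +32 mm, y +110 mm); axes as the tray
- tray_far_right (a point): Bottom right end of the tray's far long side (tray x +32 mm, y -110 mm); axes as the tray
- jar_a_center (a point): Sample jar, clear plastic with white contents a dark 16 mm weighted foot and a white cap: closed cylinder 44 mm in diameter, 60 mm high, about 120 g, mostly in the foot, so it stays upright when shoved; loose. The point is its centre, half-way up; z along its axis, upwards. Starts upright on the mat. Two to four of the four jars are present
- jar_b_center (a point): Sample jar, clear plastic with tan contents a dark 16 mm weighted foot and a white cap: closed cylinder 44 mm in diameter, 60 mm high, about 120 g, mostly in the foot, so it stays upright when shoved; loose. The point is its centre, half-way up; z along its axis, upwards. Starts upright on the mat. Two to four of the four jars are present
- jar_c_center (a point): Sample jar, clear plastic with green contents a dark 16 mm weighted foot and a white cap: closed cylinder 44 mm in diameter, 60 mm high, about 120 g, mostly in the foot, so it stays upright when shoved; loose. The point is its centre, half-way up; z along its axis, upwards. Starts upright on the mat. Two to four of the four jars are present
- jar_d_center (a point): Sample jar, clear plastic with red-brown contents a dark 16 mm weighted foot and a white cap: closed cylinder 44 mm in diameter, 60 mm high, about 120 g, mostly in the foot, so it stays upright when shoved; loose. The point is its centre, half-way up; z along its axis, upwards. Starts upright on the mat. Two to four of the four jars are present
- mat: Black rubber mat, fixed, 170 x 170 mm, 4 mm thick, left or right of the board; the jars start on it. Origin: middle of its underside
- key (a joint): Turning angle of the timer's key, rad: grows clockwise seen from above, 0 = run down, 5.6 = fully wound, against the stop. It takes 0.06 to 0.1 N m, rising as the spring winds up, and stays where it is let go
- key_grip (a point): Middle of the flat upright grip of the brass key on top of the timer: 52 mm long (x), 10 mm thick (y), 30 mm high (z); one end has a red patch (+x). The key turns about the vertical axis through this point; the point is 91 mm above the bench. The timer is a fixed white box 100 x 110 mm, its top 61 mm above the bench, with a yellow dial, on the other side of the board from the mat; the grip's lower edge stands 15 mm above its top
- dropper: Red dropper bottle, 52 mm in diameter, 145 mm high, bystander; origin at the middle of its underside
- watch_glass: Shallow glass dish, 110 mm across, 14 mm high, bystander; origin at the middle of its underside
- scoop: Narrow steel lab scoop, 165 mm long, 8 mm thick, lying on the bench, bystander
Mind the look-alikes: they are no part of the job. Of the things that look like the tray, the middle-sized one is meant.

How it is judged:
On the way, in this order (a step that is already met when the one before it is completed fails the run):
1. the tray lies flat against the rail over its whole length (x of each of tray_far_left, tray_far_right in the frame of rail_face above -0.0035 m and y of tray in the frame of rail_face between -0.075 and 0.075 m and angle between tray's own z axis and vertical below 0.05 rad and z of tray in the frame of rail_face below 0.004 m), for 0.2 s.
2. every jar present stands upright in the tray (x of jar_a_center in the frame of tray between -0.012 and 0.012 m and y of jar_a_center in the frame of tray between -0.09 and 0.09 m and z of jar_a_center in the frame of tray between 0.028 and 0.04 m and angle between each of jar_a_center, jar_b_center, jar_c_center, jar_d_center's own z axis and vertical below 0.12 rad and x of jar_b_center in the frame of tray between -0.012 and 0.012 m and y of jar_b_center in the frame of tray between -0.09 and 0.09 m and z of jar_b_center in the frame of tray between 0.028 and 0.04 m and x of jar_c_center in the frame of tray between -0.012 and 0.012 m and y of jar_c_center in the frame of tray between -0.09 and 0.09 m and z of jar_c_center in the frame of tray between 0.028 and 0.04 m and x of jar_d_center in the frame of tray between -0.012 and 0.012 m and y of jar_d_center in the frame of tray between -0.09 and 0.09 m and z of jar_d_center in the frame of tray between 0.028 and 0.04 m), for 0.2 s.
3. the key is fully wound (value of joint key above 5.3 rad), for 0.2 s.
At the end, for the whole second after the job is handed in: Both ends of the tray's far side are within 3.5 mm of the rail face, the tray is flat on the board, not past the rail's ends (5 mm allowed) and at rest; every jar present stands upright (within 0.12 rad) on the tray's floor; the key is at 5.3 rad or more (all of step 1 and all of step 2 and value of joint key above 5.3 rad and linear speed of tray below 0.01 m/s); the robot touches nothing.
It fails at once if the tray is lifted off the board (z of tray in the frame of rail_face above 0.025 m).
It fails at once if the dropper bottle is disturbed (moved over 40 mm) (distance of dropper from where it was at the start of the episode above 0.04 m).
It fails at once if the watch glass is disturbed (moved over 40 mm) (distance of watch_glass from where it was at the start of the episode above 0.04 m).
It fails at once if the scoop is disturbed (moved over 40 mm) (distance of scoop from where it was at the start of the episode above 0.04 m).
Of jar_a, jar_b, jar_c, jar_d only 2 to 4 are there at a start; the rules pass over those that are not, and their reading is None.
At some moment in a run one of jar_a, jar_b, jar_c, jar_d, tray may be knocked a few centimetres aside while the robot is not near it.
It also fails if it takes over 210 s, if anything falls off the work surface, if the arm or the gripper's body presses on something with over 40 N, if the wrist force passes 120 N, or if a joint passes its speed limit or range.

### The arm

A 6-joint arm with a two-finger parallel gripper is mounted at the origin on the work surface. World frame = base frame: x ahead of the robot, y to its left, z up, the work surface at z = 0. Lengths are in m, angles in rad, forces in N, time in s.
With the tool pointing down it reaches from about 0.25 to 0.725 m from the base axis. Payload 4 kg.
Tool frame: the origin (TCP) lies where the fingers leave the gripper's body, on its centre line; the fingertips stand 73 mm ahead of it and the grasp point (between the pads) lies 54 mm ahead of it (bot.tip_reach is the z of the fingertips in the tool frame, in m); z points along the fingers, x is the direction in which the jaws open and shut, and the axes are right-handed (so a half turn about z gives the same grasp; the last joint's range is limited). The gripper opens to 85 mm and grips with 20 to 120 N. Pads are 22 mm wide; open, the fingers measure 114 mm over their backs; the gripper's body (76 mm by 85 mm) begins 54 mm behind the grasp point. The pads swing forward as they close: fully open they stand 13 mm farther back than shut.
Start: joints at [-1.196, 0.241, 0.005, 1.335, 0, 1.571], TCP at [0.183, -0.465, 0.304] pointing down, gripper open.
Joint ranges: [-2.72, 2.72], [-1.05, 1.87], [-1.09, 1.28], [-1.99, 2.15], [-1.42, 1.44], [-3.14, 3.14]. Speed limits (rad/s): [2.79, 2.79, 3.14, 3.14, 3.14, 3.14].

### API

Orientations are given as a unit quaternion [x, y, z, w].
In Python, from workcell import bot, vision, job_done gives the robot as it stands.
- The arm moves only by the tool drive_tool, never from a script. Its argument "steps" is one flat list of numbers, 7 for each row, row after row: the shift along the tool's x, y, z in m, then the turn, a rotation vector about the tool's x, y, z in degrees, then the closure, from -1 (fully open) to 1 (shut). A call has 1 to 8 rows; each row shifts and turns the commanded pose from where the row before left it, along the tool's axes as they then stand; what a row does not reach is not made up. A row lasts 1/12 s, in which the tool goes at most 41.7 mm and 7.16 degrees, less where a joint would pass 70% of its speed; a pose out of reach is approached as far as the arm can. A call is refused whole if a number of a shift passes 0.0417 or a number of a turn 7.16, either way. A call with a gripper value outside its range is refused whole. The fingers move at their own pace and stop on an object; the grip force is fixed at half the most. Time passes only in rows, so rows that do not move let the fingers close. It gives the time, the measured TCP pose, the force and the opening at its end, in the units of the state.
- bot.get_obs(): the state, without advancing time (a new reading comes with each control period).
- vision.camera(name): name is "scene" or "side" or "wrist"; returns (picture, depth): 384x512x3 uint8, red, green, blue; 384x512 float32, m along the optical axis (not along the pixel's ray), 0 where there is no reading.
- vision.camera_model(name): a dict with "mtx" (3x3 intrinsics, pixels), "D" ([k1, k2, p1, p2, k3] as OpenCV has them; the pictures are not rectified), "rvec" (rotation vector, rad) and "tvec" (3), from world to camera coordinates, as OpenCV has them. Camera axes: x right, y down, z forward; pixel columns grow to the right and rows downward; lengths in m; the calibration is good to about 2 mm. A picture is of the moment at which its call begins: read the wrist's pose just before it. camera_model takes no time and is no camera call; for the wrist camera it gives the pose at the moment of the call.
- job_done(): hands the job in, once; it reports no verdict.
The state is a dict: "clock": time; "joint_pos": joint angles; "joint_vel": joint speeds; "tau": joint torques, N m; "eef_pos": TCP position; "tool_rot": TCP orientation; "ft_force": force on the tool from outside, world axes, zero at the start; "ft_torque": the same for the moment, N m; "grip_width": finger opening in m.
Only numpy, scipy, OpenCV 4.12 (cv2) and the standard library are available. Lean on these libraries where they do the work, as an engineer would, in place of code of your own. Each camera call takes 0.05 s, during which the arm holds its last target.

## Working session

There is one attempt and no reset: what is moved stays moved. The work goes in short steps, Python scripts to look and compute and a tool call to move; the robot and the scene stay as the last step left them, time stands still between calls to the robot, and variables do not carry over. Pictures are saved under pics/ and viewed, and the job is handed in when it is done.

Besides the shell and the picture viewer there is one more tool, called by a JSON object that holds its "method" and its "body", one argument or row to a line. drive_tool: Moves the arm, as the interface text tells. Its arguments: {"type":"object","properties":{"steps":{"type":"array"}},"required":["steps"]}

```bash
mkdir -p pics; ls; cat > h.py <<'E'
import numpy as np, cv2
from workcell import bot, vision, job_done
def grab(n,name=None):
    m=vision.camera_model(n); p,d=vision.camera(n)
    if name: cv2.imwrite(f'pics/{name}.png',p[:,:,::-1])
    return p,d,m
def ray(m,uv):
    uv=np.asarray(uv,float).reshape(-1,1,2)
    n=cv2.undistortPoints(uv,np.array(m['mtx']),np.array(m['D'])).reshape(-1,2)
    R=cv2.Rodrigues(np.array(m['rvec'],float))[0]; t=np.array(m['tvec'],float).reshape(3)
    c=-R.T@t
    d=np.c_[n,np.ones(len(n))]@R
    return c,d
def onplane(m,uv,z):
    c,d=ray(m,uv); s=(z-c[2])/d[:,2]
    return c+d*s[:,None]
def proj(m,P):
    return cv2.projectPoints(np.asarray(P,float).reshape(-1,1,3),np.array(m['rvec'],float),np.array(m['tvec'],float),np.array(m['mtx']),np.array(m['D']))[0].reshape(-1,2)
E
python3 - <<'E'
from h import *
print(bot.get_obs())
for n in ['scene','side','wrist']: 
    p,d,m=grab(n,n+'0'); print(n,ray(m,[[256,192]]))
E
```

```text
pics
{'clock': 0.0, 'joint_pos': array([-1.19598645e+00,  2.41405379e-01,  3.72181447e-03,  1.33521997e+00,
       -1.02404147e-06,  1.57083561e+00]), 'joint_vel': array([-0.00075823,  0.00053424, -0.0009698 ,  0.00036527, -0.00142962,
        0.00073342]), 'tau': array([ 1.36375409e-03, -3.72320724e+01,  2.52406222e+01,  1.71174301e-02,
        2.99508129e-04, -2.68591080e-06]), 'eef_pos': array([ 0.18286869, -0.46483398,  0.30301569]), 'tool_rot': array([ 8.26455547e-01, -5.63000993e-01, -8.71067222e-04, -5.92721902e-04]), 'ft_force': array([0.69690909, 0.04919053, 0.30436078]), 'ft_torque': array([ 0.02053501, -0.00237196,  0.01561259]), 'grip_width': 0.08541258087048012}
scene (array([1.14059106, 1.03872331, 0.92700085]), array([[-0.39872849, -0.68152734, -0.61365082]]))
side (array([ 0.11743406, -0.93699099,  1.11481514]), array([[ 0.31768463,  0.67373201, -0.66742601]]))
wrist (array([ 0.25787652, -0.43476675,  0.37304002]), array([[-0.29840125, -0.11911039, -0.94700383]]))
```

View pics/scene0.png

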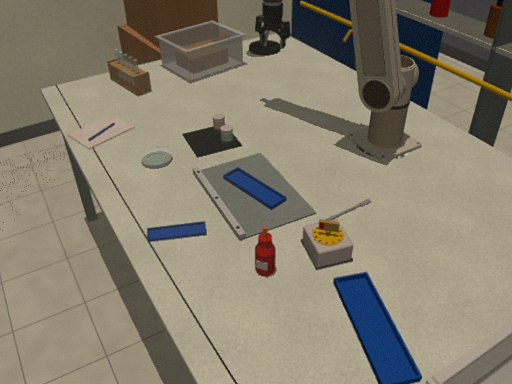

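View pics/side0.png

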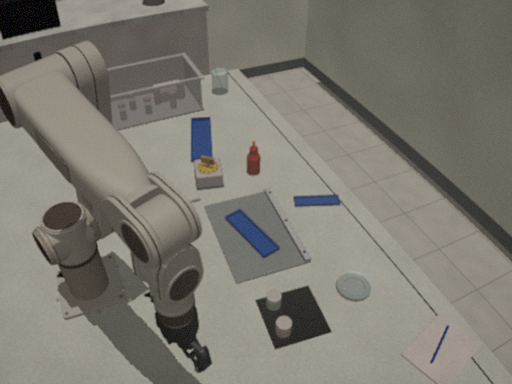

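View pics/wrist0.png

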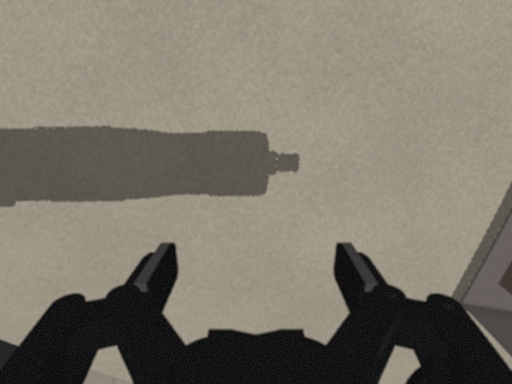

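Candidates for the tray in the scene view: blue on the board (254,188), small blue (177,231), large blue (374,327). The pen at (101,131) is not tray-shaped. There are two jars on the mat (218,122) and (227,134). Next I'll measure them, with a close crop.

```bash
cat > m.py <<'E'
from h import *
def blue(p):
    h=cv2.cvtColor(p,cv2.COLOR_RGB2HSV); return cv2.inRange(h,(105,140,40),(125,255,255))
def comps(mask,amin=150):
    return [c for c in cv2.findContours(mask,cv2.RETR_EXTERNAL,cv2.CHAIN_APPROX_NONE)[0] if cv2.contourArea(c)>amin]
def rect(m,c,z):
    w=onplane(m,c.reshape(-1,2).astype(float),z)[:,:2]
    (cx,cy),(a,b),an=cv2.minAreaRect((w*1000).astype(np.float32))
    return w,((cx,cy),(a,b),an)
E
python3 - <<'E'
from m import *
for n in ['scene','side']:
    p,d,m=grab(n)
    print(n)
    for c in comps(blue(p)):
        w,r=rect(m,c,0.02); mm=c.reshape(-1,2).mean(0); print('blue',mm.astype(int),np.round(r[0],1),np.round(r[1],1),round(r[2],1), np.round(cv2.boxPoints(r)).tolist())
    hsv=cv2.cvtColor(p,cv2.COLOR_RGB2HSV)
    for nm,lo,hi,z in [('black',(0,0,0),(180,255,50),.004),('red',(0,170,60),(8,255,255),.07),('yellow',(18,150,100),(32,255,255),.061)]:
        for c in comps(cv2.inRange(hsv,lo,hi),40):
            w,r=rect(m,c,z); mm=c.reshape(-1,2).mean(0); print(nm,mm.astype(int),np.round(r[0],1),np.round(r[1],1),round(r[2],1))
    x0,y0=((150,90) if n=='scene' else (170,130))
    cv2.imwrite(f'pics/{n}_crop.png',cv2.resize(p[y0:y0+200,x0:x0+220,::-1],None,fx=3.5,fy=3,interpolation=cv2.INTER_CUBIC) if 0 else cv2.resize(p[y0:y0+200,x0:x0+220,::-1],None,fx=3,fy=3,interpolation=cv2.INTER_CUBIC))
E
```

```text
scene
blue [375 330] [576.6 591.5] [308.9  92.4] 71.7 [[484.0, 459.0], [572.0, 430.0], [669.0, 724.0], [581.0, 753.0]]
blue [176 231] [830.5  67.7] [ 40.9 157.6] 70.6 [[749.0, 75.0], [898.0, 22.0], [912.0, 61.0], [763.0, 113.0]]
blue [251 185] [543.8   3.3] [ 70.2 226.4] 11.8 [[486.0, 107.0], [533.0, -115.0], [601.0, -100.0], [555.0, 121.0]]
blue [419  77] [-503.3 -294.9] [578.3 141. ] 49.6 [[-745.0, -469.0], [-637.0, -561.0], [-262.0, -121.0], [-369.0, -29.0]]
blue [418  34] [-919.8 -694.4] [641.8 237.2] 47.0 [[-1225.0, -848.0], [-1052.0, -1010.0], [-614.0, -541.0], [-787.0, -379.0]]
blue [333   6] [ -848.3 -1304.6] [449.8 213.7] 90.0 [[-955.0, -1529.0], [-742.0, -1530.0], [-741.0, -1080.0], [-955.0, -1080.0]]
black [211 141] [ 519.8 -338.6] [164.7 164.5] 84.1
black [487 115] [-508.2   69.4] [482.4 112.7] 32.1
black [375  94] [-237.5 -299.4] [259.9 109.1] 48.9
black [418  76] [-542.7 -329.9] [634.1 150.1] 49.8
black [456  52] [-948.4 -533. ] [1027.1  372.3] 89.8
black [269  31] [ -329.4 -1266.3] [867.8 199.6] 55.2
black [497  21] [-1578.7  -672. ] [993.5 145.7] 35.1
black [330   5] 
[... 224 characters left out ...]
.8 78.9] 49.9
yellow [455  70] [-617.  -243.6] [666.   43.8] 89.6
yellow [325  12] [ -620.4 -1157.6] [502.9  45.5] 89.6
side
blue [251 232] [539.6  -8.1] [ 55.8 206.6] 12.6 [[490.0, 87.0], [535.0, -115.0], [589.0, -103.0], [544.0, 99.0]]
blue [200 135] [581.7 613. ] [223.   74.2] 71.6 [[511.0, 519.0], [582.0, 495.0], [652.0, 707.0], [582.0, 730.0]]
black [186 337] [ 207.2 -283.1] [214.3 115.3] 84.1
black [289 314] [ 520.2 -338.6] [163.6 162.9] 83.6
black [185 283] [ 272.1 -107.6] [121.6  59.4] 41.5
black [ 81 260] [ -9.1 117.6] [135.   53.3] 14.8
black [133 242] [170.3 121.5] [ 39.5 191.5] 10.5
black [  5 106] [-251.9 1308.6] [ 42.1 458.1] 10.6
black [26 16] [-100. 2870.] [ 454.1 1081.4] 2.4
```

```bash
ls pics
```

```text
scene0.png
scene_crop.png
side0.png
side_crop.png
wrist0.png
```

View pics/scene_crop.png

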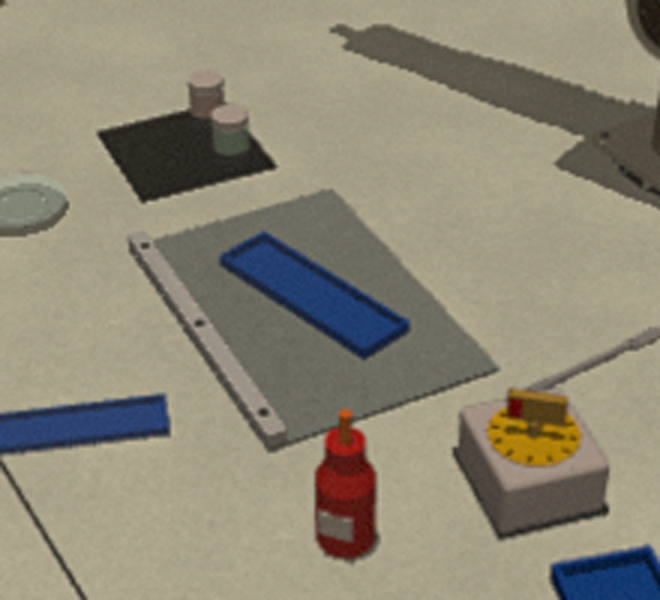

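View pics/side_crop.png

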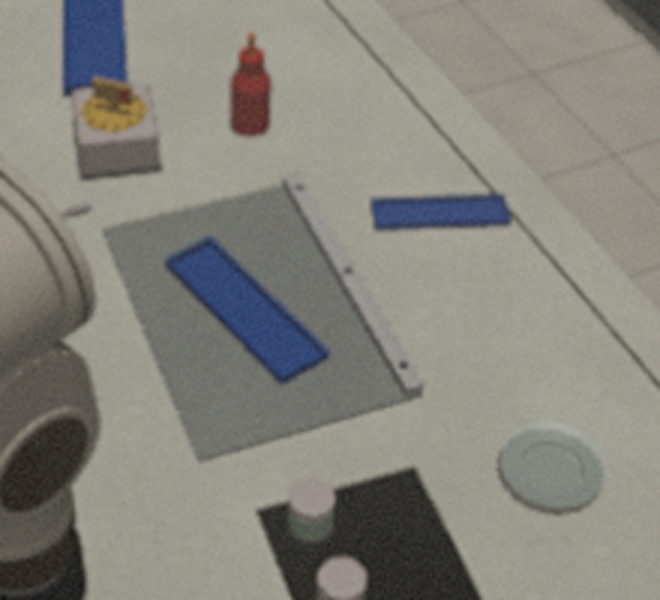

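```bash
python3 - <<'E'
from m import *
C=lambda a,o:np.array(a)/3.+np.array(o)
ms=vision.camera_model('scene'); md=vision.camera_model('side')
print('board near, scene',onplane(ms,C([(330,190),(497,370),(270,450)],(150,90)),.006).round(3)[:,:2])
print('rail top scene (130,236),(155,234),(287,435),(268,440)',onplane(ms,C([(130,236),(155,234),(287,435),(268,440)],(150,90)),.022).round(3)[:,:2])
print('board near, side',onplane(md,C([(104,231),(201,460)],(170,130)),.006).round(3)[:,:2])
print('rail top side',onplane(md,C([(285,180),(299,177),(407,390),(421,385)],(170,130)),.022).round(3)[:,:2])
print('screws',onplane(ms,C([(145,245),(200,323),(263,411)],(150,90)),.022).round(3)[:,:2],onplane(md,C([(299,187),(348,271),(403,365)],(170,130)),.022).round(3)[:,:2])
print('jars top',onplane(ms,C([(206,77),(230,111)],(150,90)),.064).round(3)[:,:2],onplane(md,C([(341,572),(312,492)],(170,130)),.064).round(3)[:,:2])
print('dropper',onplane(ms,C([(347,548)],(150,90)),.0).round(3)[:,:2],onplane(md,C([(250,128)],(170,130)),.0).round(3))
print('key ends top',onplane(ms,C([(509,392),(568,400)],(150,90)),.106).round(3)[:,:2],onplane(md,C([(93,80),(130,92)],(170,130)),.106).round(3))
print('watch',onplane(md,C([(551,468)],(170,130)),.01).round(3))
print('scoop',onplane(ms,[[370,202],[328,219]],.01).round(3))
E
```

```text
board near, scene [[ 0.419 -0.164]
 [ 0.446  0.195]
 [ 0.69   0.177]]
rail top scene (130,236),(155,234),(287,435),(268,440) [[ 0.663 -0.18 ]
 [ 0.638 -0.169]
 [ 0.675  0.183]
 [ 0.693  0.18 ]]
board near, side [[ 0.445  0.184]
 [ 0.42  -0.17 ]]
rail top side [[ 0.672  0.163]
 [ 0.69   0.161]
 [ 0.646 -0.186]
 [ 0.663 -0.187]]
screws [[ 0.656 -0.156]
 [ 0.667 -0.005]
 [ 0.678  0.143]] [[ 0.682  0.144]
 [ 0.67  -0.007]
 [ 0.659 -0.155]]
jars top [[ 0.462 -0.383]
 [ 0.476 -0.294]] [[ 0.47  -0.376]
 [ 0.484 -0.287]]
dropper [[0.691 0.312]] [[0.686 0.295 0.   ]]
key ends top [[0.53  0.316]
 [0.494 0.35 ]] [[0.494 0.341 0.106]
 [0.527 0.3   0.106]]
watch [[ 0.735 -0.329  0.01 ]]
scoop [[0.279 0.243 0.01 ]
 [0.434 0.238 0.01 ]]
```

```bash
cat > plan.py <<'E'
from h import *
from scipy.spatial.transform import Rotation as Ro
def plan(x,y,z,yaw,tilt=True):
    """target TCP, tool down with tool x at world yaw (deg); prints remaining move in tool axes"""
    o=bot.get_obs(); R=Ro.from_quat(o['tool_rot'])
    c,s=np.cos(np.radians(yaw)),np.sin(np.radians(yaw))
    T=Ro.from_matrix(np.array([[c,s,0],[s,-c,0],[0,0,-1.]]))
    d=R.inv().apply(np.array([x,y,z])-o['eef_pos']); rv=np.degrees((R.inv()*T).as_rotvec())
    print('clock',round(o['clock'],2),'pos',o['eef_pos'].round(4),'yaw',round(np.degrees(np.arctan2(*R.as_matrix()[[1,0],0])),2),'shift tool mm',(d*1000).round(1),'turn',rv.round(2),'j',o['joint_pos'].round(2),'F',o['ft_force'].round(1),'w',round(o['grip_width'],4))
E
python3 - <<'E'
from plan import *
print(bot.tip_reach); plan(.45,0,.25,-94.3); plan(.45,0,.25,85.7)
E
```

```text
0.0726
clock 0.25 pos [ 0.183  -0.4651  0.3035] yaw -68.52 shift tool mm [-335.  -418.8   53.8] turn [1.000e-02 6.000e-02 2.578e+01] j [-1.2   0.24  0.    1.34  0.    1.57] F [-0.  -0.1  0. ] w 0.0857
clock 0.25 pos [ 0.183  -0.4651  0.3035] yaw -68.52 shift tool mm [-335.  -418.8   53.8] turn [-8.0000e-02  2.0000e-02 -1.5422e+02] j [-1.2   0.24  0.    1.34  0.    1.57] F [-0.  -0.1  0. ] w 0.0857
```

{"method": "drive_tool", "body": {
  "steps": [-0.025, -0.031, 0.002, 0, 0, 0, -1, -0.025, -0.031, 0.002, 0, 0, 0, -1, -0.025, -0.031, 0.002, 0, 0, 0, -1, -0.025, -0.031, 0.002, 0, 0, 0, -1, -0.025, -0.031, 0.002, 0, 0, 0, -1, -0.025, -0.031, 0.002, 0, 0, 0, -1, -0.025, -0.031, 0.002, 0, 0, 0, -1, -0.025, -0.031, 0.002, 0, 0, 0, -1]
}}

```text
clock: 0.92
eef_pos: [0.341, -0.1866, 0.288]
tool_rot: [0.826, -0.563, 0.0, -0.0]
ft_force: [1.3, -0.2, -0.5]
grip_width: 0.0858
```

{"method": "drive_tool", "body": {
  "steps": [-0.025, -0.031, 0.002, 0, 0, 0, -1, -0.025, -0.031, 0.002, 0, 0, 0, -1, -0.025, -0.031, 0.002, 0, 0, 0, -1, 0, 0, 0, 0, 0, 6.5, -1, 0, 0, 0, 0, 0, 6.5, -1, 0, 0, 0, 0, 0, 6.5, -1, 0, 0, 0, 0, 0, 6.3, -1, 0, 0, 0, 0, 0, 0, -1]
}}

```text
clock: 1.58
eef_pos: [0.3997, -0.0842, 0.2818]
tool_rot: [-0.68, 0.734, 0.0, -0.0]
ft_force: [-0.0, 0.1, 0.1]
grip_width: 0.0854
```

```bash
python3 - <<'E'
from plan import *
plan(.45,0,.25,-94.3); grab('wrist','w1')
E
```

```text
clock 1.58 pos [ 0.3997 -0.0842  0.2818] yaw -94.38 shift tool mm [-87.8 -43.8  31.8] turn [ 0.02  0.   -0.08] j [-0.21  0.07 -0.26  1.24  0.    3.01] F [-0.   0.1  0.1] w 0.0854
```

View pics/w1.png

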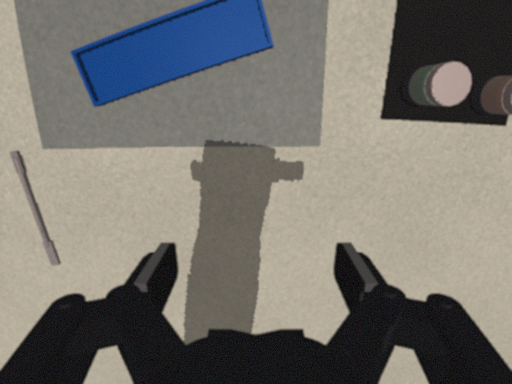

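Wrist view: tray's near-left corner at about (97,104), its near-right at (272,46), two jars on the mat, and the scoop at left. Joint 6 is close to its limit, so I'll use the half-turned orientation.

```bash
python3 - <<'E'
from plan import *
m=vision.camera_model('wrist')
P=onplane(m,[(97,104),(272,46),(73,52)],.020)[:,:2];print(P.round(4)); print(np.linalg.norm(P[1]-P[0]),np.linalg.norm(P[2]-P[0]))
d=P[0]-P[1]; d/=np.linalg.norm(d); n=np.array([d[1],-d[0]]); print('yaw',np.degrees(np.arctan2(n[1],n[0])),'centre',(P[0]+P[1])/2+.032*n)
print('board near corners',onplane(m,[(43,149),(320,146)],.006)[:,:2].round(4))
print('jar top green', onplane(m,[(451,83)],.064).round(4))
E
```

```text
[[ 0.4901  0.0961]
 [ 0.535  -0.1121]
 [ 0.5488  0.1115]]
0.21297533740837396 0.06071055472648042
yaw 12.1783663205529 centre [ 0.54379701 -0.00123801]
board near corners [[ 0.4419  0.1908]
 [ 0.4183 -0.1672]]
jar top green [[ 0.4845 -0.2885  0.064 ]]
```

{"method": "drive_tool", "body": {
  "steps": [0, 0, 0, 0, 0, -7.1, -1, 0, 0, 0, 0, 0, -7.1, -1, 0, 0, 0, 0, 0, -7.1, -1, 0, 0, 0, 0, 0, -7.1, -1, 0, 0, 0, 0, 0, -7.1, -1, 0, 0, 0, 0, 0, -7.1, -1, 0, 0, 0, 0, 0, -7.1, -1, 0, 0, 0, 0, 0, -7.1, -1]
}}

```text
clock: 2.3
eef_pos: [0.3996, -0.0848, 0.2819]
tool_rot: [0.948, -0.318, -0.0, -0.0]
ft_force: [-0.7, 0.2, -0.3]
grip_width: 0.0853
```

{"method": "drive_tool", "body": {
  "steps": [0, 0, 0, 0, 0, -7.1, -1, 0, 0, 0, 0, 0, -7.1, -1, 0, 0, 0, 0, 0, -7.1, -1, 0, 0, 0, 0, 0, -7.1, -1, 0, 0, 0, 0, 0, -7.1, -1, 0, 0, 0, 0, 0, -7.1, -1, 0, 0, 0, 0, 0, -7.1, -1, 0, 0, 0, 0, 0, -7.1, -1]
}}

```text
clock: 2.97
eef_pos: [0.3996, -0.0847, 0.2819]
tool_rot: [0.985, 0.172, 0.0, -0.0]
ft_force: [-0.6, 0.2, -0.3]
grip_width: 0.0855
```

{"method": "drive_tool", "body": {
  "steps": [0, 0, 0, 0, 0, -7.1, -1, 0, 0, 0, 0, 0, -7.1, -1, 0, 0, 0, 0, 0, -7.1, -1, 0, 0, 0, 0, 0, -7.1, -1, 0, 0, 0, 0, 0, -7.1, -1, 0, 0, 0, 0, 0, -7.1, -1, 0, 0, 0, 0, 0, -7.1, -1, 0, 0, 0, 0, 0, -7.1, -1]
}}

```text
clock: 3.63
eef_pos: [0.3996, -0.0847, 0.2819]
tool_rot: [0.785, 0.62, 0.0, -0.0]
ft_force: [-0.0, 0.9, -0.8]
grip_width: 0.0855
```

```bash
python3 - <<'E'
from plan import *
plan(.45,0,.25,85.7)
E
```

```text
clock 3.63 pos [ 0.3996 -0.0847  0.2819] yaw 76.57 shift tool mm [94.1 29.4 31.9] turn [-0.   -0.   -9.13] j [-0.21  0.07 -0.26  1.24  0.    0.03] F [-0.   0.9 -0.8] w 0.0855
```

{"method": "drive_tool", "body": {
  "steps": [0, 0, 0, 0, 0, -4.7, -1, 0, 0, 0, 0, 0, -4.6, -1, 0.03, 0.018, 0.02, 0, 0, 0, -1, 0.03, 0.018, 0.02, 0, 0, 0, -1, 0.02, 0.01, 0.03, 0, 0, 0, -1, 0, 0, 0.04, 0, 0, 0, -1, 0, 0, 0.04, 0, 0, 0, -1, 0, 0, 0.02, 0, 0, 0, -1]
}}

```text
clock: 4.3
eef_pos: [0.4496, -0.0081, 0.108]
tool_rot: [0.734, 0.679, -0.002, -0.002]
ft_force: [-1.0, 0.1, -1.0]
grip_width: 0.0856
```

```bash
python3 - <<'E'
from plan import *
plan(.455,0,.085,85.9)
E
```

```text
clock 4.3 pos [ 0.4496 -0.0081  0.108 ] yaw 85.6 shift tool mm [ 8.5  4.9 22.9] turn [-0.33  0.02 -0.3 ] j [-0.02  0.34 -0.43  0.81 -0.    0.06] F [-1.   0.1 -1. ] w 0.0856
```

{"method": "drive_tool", "body": {
  "steps": [0.005, 0, 0.015, 0, 0, 0, -1, 0, 0, 0.003, 0, 0, 0, -1, 0, 0, 0.002, 0, 0, 0, -1, 0, 0, 0, 0, 0, 0, -1]
}}

```text
clock: 4.63
eef_pos: [0.4529, -0.0038, 0.0923]
tool_rot: [0.735, 0.678, 0.0, 0.0]
ft_force: [-1.0, -0.5, 0.3]
grip_width: 0.0855
```

```bash
python3 - <<'E'
from plan import *
plan(.455,0,.075,85.9)
p,d,m=grab('side'); u=proj(m,[[.45,0,.02]])[0]; x,y=(int(u[0]),int(u[1])); print(x,y)
cv2.imwrite('pics/s1.png',cv2.resize(p[max(0,y-80):y+70,x-90:x+90,::-1],None,fx=4,fy=4,interpolation=cv2.INTER_CUBIC))
grab('wrist','w2')
E
```

```text
clock 4.63 pos [ 0.4529 -0.0038  0.0923] yaw 85.42 shift tool mm [ 3.9  1.8 17.3] turn [ 0.04  0.   -0.48] j [-0.01  0.36 -0.44  0.76 -0.    0.07] F [-1.  -0.5  0.3] w 0.0855
225 239
```

View pics/s1.png

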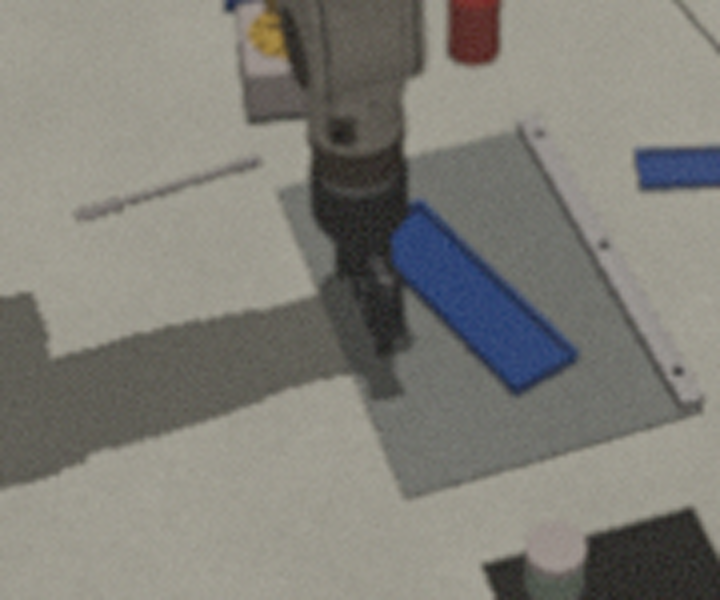

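View pics/w2.png

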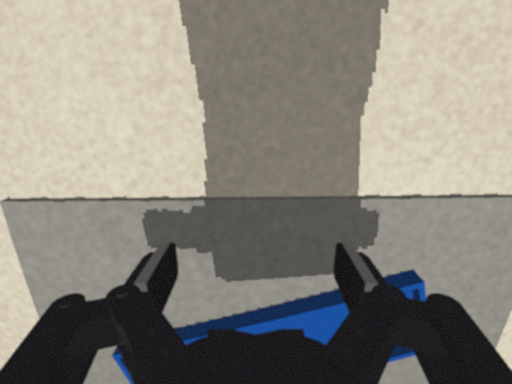

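The fingers are behind the tray and clear of it. The finger in the side crop sits at about (385,350). Next: lower gently to find the board.

{"method": "drive_tool", "body": {
  "steps": [0, 0, 0.004, 0, 0, 0, -1, 0, 0, 0.004, 0, 0, 0, -1, 0, 0, 0.003, 0, 0, 0, -1, 0, 0, 0, 0, 0, 0, -1]
}}

```text
clock: 5.07
eef_pos: [0.452, -0.0036, 0.0805]
tool_rot: [0.735, 0.678, -0.0, -0.0]
ft_force: [-0.1, -0.1, 0.1]
grip_width: 0.0852
```

{"method": "drive_tool", "body": {
  "steps": [0, 0, 0.002, 0, 0, 0, -1, 0, 0, 0.002, 0, 0, 0, -1, 0, 0, 0, 0, 0, 0, -1]
}}

```text
clock: 5.32
eef_pos: [0.4522, -0.0035, 0.0765]
tool_rot: [0.735, 0.678, -0.0, -0.0]
ft_force: [-0.1, -0.1, 0.0]
grip_width: 0.0856
```

{"method": "drive_tool", "body": {
  "steps": [0, 0, 0.002, 0, 0, 0, -1, 0, 0, 0.002, 0, 0, 0, -1, 0, 0, 0, 0, 0, 0, -1]
}}

```text
clock: 5.57
eef_pos: [0.4522, -0.0035, 0.0725]
tool_rot: [0.735, 0.678, -0.0, -0.0]
ft_force: [-0.3, 0.8, 0.2]
grip_width: 0.0857
```

{"method": "drive_tool", "body": {
  "steps": [0, 0.008, 0.0015, 0, 0, -0.4, -1, 0, 0.008, 0, 0, 0, 0, -1, 0, 0.008, 0, 0, 0, 0, -1, 0, 0.008, 0, 0, 0, 0, -1, 0, 0.008, 0, 0, 0, 0, -1, 0, 0.008, 0, 0, 0, 0, -1, 0, 0.008, 0, 0, 0, 0, -1, 0, 0.008, 0, 0, 0, 0, -1]
}}

```text
clock: 6.23
eef_pos: [0.5164, -0.0081, 0.0711]
tool_rot: [0.733, 0.681, -0.0, -0.001]
ft_force: [-2.6, 0.8, 1.7]
grip_width: 0.0856
```

```bash
cat > look.py <<'E'
from plan import *
import sys
def look(name,cam='side',P=(.57,0,.02),w=90,h=70,f=4):
    p,d,m=grab(cam); u=proj(m,[P])[0]; x,y=int(u[0]),int(u[1]); x0,y0=max(0,x-w),max(0,y-h)
    cv2.imwrite(f'pics/{name}.png',cv2.resize(p[y0:y0+2*h,x0:x0+2*w,::-1],None,fx=f,fy=f,interpolation=cv2.INTER_CUBIC)); print(cam,'crop origin',x0,y0,'f',f)
    return p,d,m
E
python3 - <<'E'
from look import *
plan(.5837,0,.071,85.9); look('s2'); 
E
```

```text
clock 6.23 pos [ 0.5164 -0.0081  0.0711] yaw 85.79 shift tool mm [13.1 66.5  0.1] turn [-0.09 -0.02 -0.11] j [-0.02  0.5  -0.29  0.79  0.    0.06] F [-2.6  0.8  1.7] w 0.0856
side crop origin 168 158 f 4
```

View pics/s2.png

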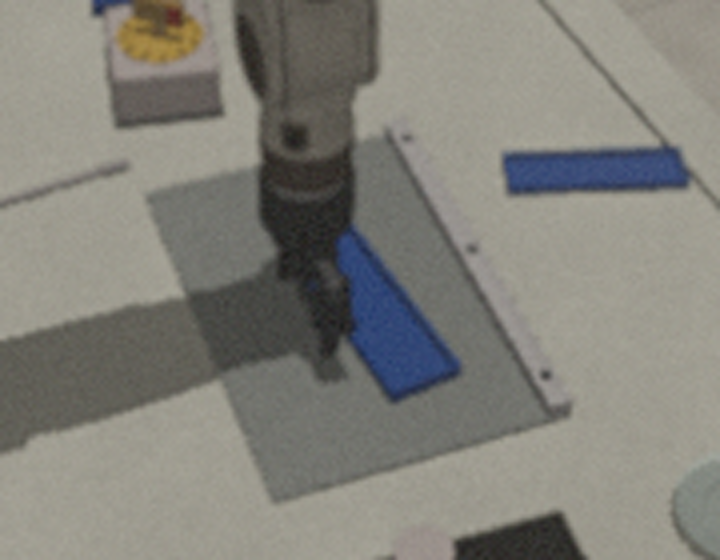

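The tray has turned nearly parallel. Continue.

{"method": "drive_tool", "body": {
  "steps": [0, 0.008, 0, 0, 0, 0, -1, 0, 0.008, 0, 0, 0, 0, -1, 0, 0.008, 0, 0, 0, 0, -1, 0, 0.008, 0, 0, 0, 0, -1, 0, 0.007, 0, 0, 0, 0, -1, 0, 0.006, 0, 0, 0, 0, -1, 0, 0.005, 0, 0, 0, 0, -1, 0, 0.004, 0, 0, 0, 0, -1]
}}

```text
clock: 6.95
eef_pos: [0.5706, -0.0124, 0.0713]
tool_rot: [0.733, 0.68, -0.0, 0.0]
ft_force: [-2.4, 0.6, 0.6]
grip_width: 0.0857
```

{"method": "drive_tool", "body": {
  "steps": [0, 0.003, 0, 0, 0, 0, -1, 0, 0.003, 0, 0, 0, 0, -1, 0, 0, 0, 0, 0, 0, -1]
}}

```text
clock: 7.2
eef_pos: [0.5768, -0.0128, 0.0714]
tool_rot: [0.733, 0.681, 0.0, 0.0]
ft_force: [-1.9, 0.0, -0.3]
grip_width: 0.0855
```

```bash
python3 - <<'E'
from look import *
plan(.5837,0,.071,85.9); look('s3'); 
E
```

```text
clock 7.2 pos [ 0.5768 -0.0128  0.0714] yaw 85.77 shift tool mm [13.3  5.9  0.4] turn [ 0.06  0.   -0.13] j [-0.02  0.59 -0.12  0.86 -0.    0.05] F [-1.9  0.  -0.3] w 0.0855
side crop origin 168 158 f 4
```

View pics/s3.png

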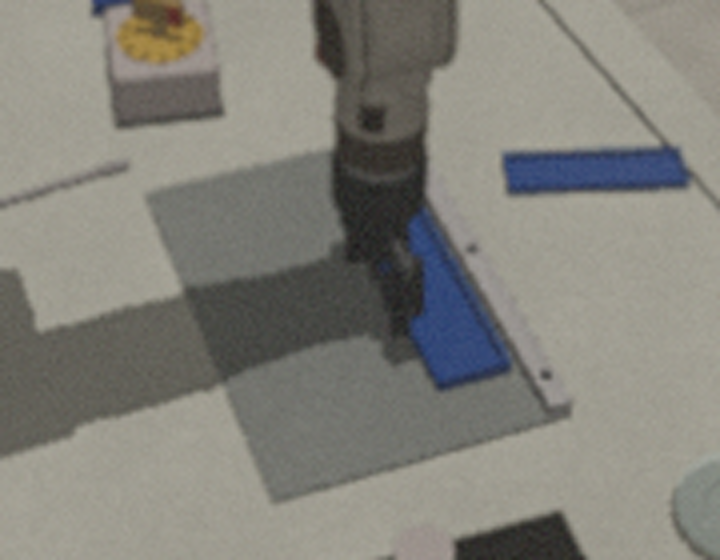

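Nearly there. The far edge runs along the rail with a thin gap, so push on until the force rises.

{"method": "drive_tool", "body": {
  "steps": [0, 0.002, 0, 0, 0, 0, -1, 0, 0.002, 0, 0, 0, 0, -1, 0, 0.002, 0, 0, 0, 0, -1]
}}

```text
clock: 7.5
eef_pos: [0.5816, -0.0131, 0.0715]
tool_rot: [0.733, 0.681, -0.0, -0.0]
ft_force: [-3.7, 0.7, 2.0]
grip_width: 0.0855
```

{"method": "drive_tool", "body": {
  "steps": [0, 0.002, 0, 0, 0, 0, -1, 0, 0.002, 0, 0, 0, 0, -1, 0, 0, 0, 0, 0, 0, -1]
}}

```text
clock: 7.75
eef_pos: [0.5852, -0.0134, 0.0713]
tool_rot: [0.733, 0.681, -0.001, -0.001]
ft_force: [-6.0, -0.6, 4.8]
grip_width: 0.0854
```

{"method": "drive_tool", "body": {
  "steps": [0, 0.0015, 0, 0, 0, 0, -1, 0, 0, 0, 0, 0, 0, -1]
}}

```text
clock: 7.92
eef_pos: [0.5853, -0.0134, 0.0712]
tool_rot: [0.732, 0.681, -0.002, -0.002]
ft_force: [-9.9, 0.7, 7.1]
grip_width: 0.0853
```

{"method": "drive_tool", "body": {
  "steps": [0, 0.0015, 0, 0, 0, 0, -1, 0, 0, 0, 0, 0, 0, -1]
}}

```text
clock: 8.08
eef_pos: [0.5855, -0.0134, 0.0711]
tool_rot: [0.732, 0.681, -0.003, -0.003]
ft_force: [-12.1, 1.1, 9.6]
grip_width: 0.085
```

```bash
python3 - <<'E'
from look import *
plan(.5837,0,.071,85.9); look('s4'); look('c4','scene')
E
```

```text
clock 8.08 pos [ 0.5855 -0.0134  0.0711] yaw 85.82 shift tool mm [13.2 -2.8  0.1] turn [-0.46 -0.01 -0.08] j [-0.02  0.61 -0.08  0.89  0.    0.05] F [-12.1   1.1   9.6] w 0.085
side crop origin 168 158 f 4
scene crop origin 155 118 f 4
```

View pics/s4.png

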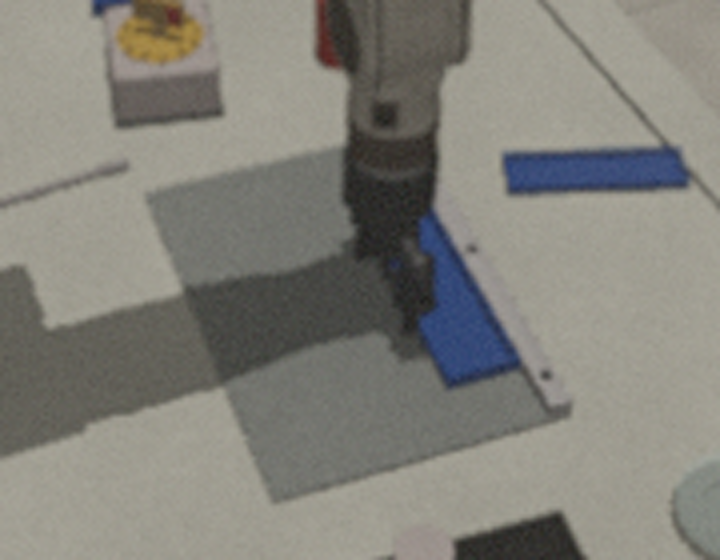

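View pics/c4.png

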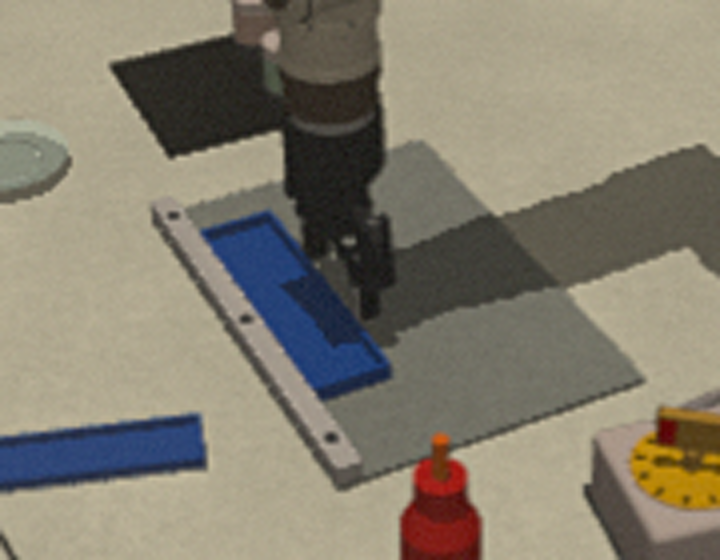

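The tray is flat against the rail in both views. In the scene crop the far edge runs along the rail from (205,232) to (320,392). Back off straight, then rise.

{"method": "drive_tool", "body": {
  "steps": [0, -0.004, 0, 0, 0, 0, -1, 0, -0.008, 0, 0, 0, 0, -1, 0, -0.02, 0, 0, 0, 0, -1, 0, -0.02, -0.02, 0, 0, 0, -1, 0, 0, -0.04, 0, 0, 0, -1, -0.01, 0, -0.04, 0, 0, 0, -1, -0.01, 0, -0.04, 0, 0, 0, -1, -0.01, 0, -0.03, 0, 0, 0, -1]
}}

```text
clock: 8.85
eef_pos: [0.5364, -0.0401, 0.2455]
tool_rot: [0.733, 0.681, 0.002, 0.003]
ft_force: [1.5, -0.1, 0.2]
grip_width: 0.0854
```

```bash
python3 - <<'E'
from look import *
plan(.45,-.25,.25,85.9); look('s5'); look('c5','scene')
for n in ['scene','side']:
    p,d,m=grab(n)
    cv2.imwrite(f'pics/j_{n}.png',cv2.resize(p[90:170,160:280,::-1] if n=='scene' else p[260:370,220:350,::-1],None,fx=5,fy=5,interpolation=cv2.INTER_CUBIC))
E
```

```text
clock 8.85 pos [ 0.5364 -0.0401  0.2455] yaw 85.81 shift tool mm [-215.7  -70.8   -5. ] turn [ 0.4   0.01 -0.09] j [-0.07  0.34 -0.01  1.21 -0.   -0.  ] F [ 1.5 -0.1  0.2] w 0.0854
side crop origin 168 158 f 4
scene crop origin 155 118 f 4
```

View pics/s5.png

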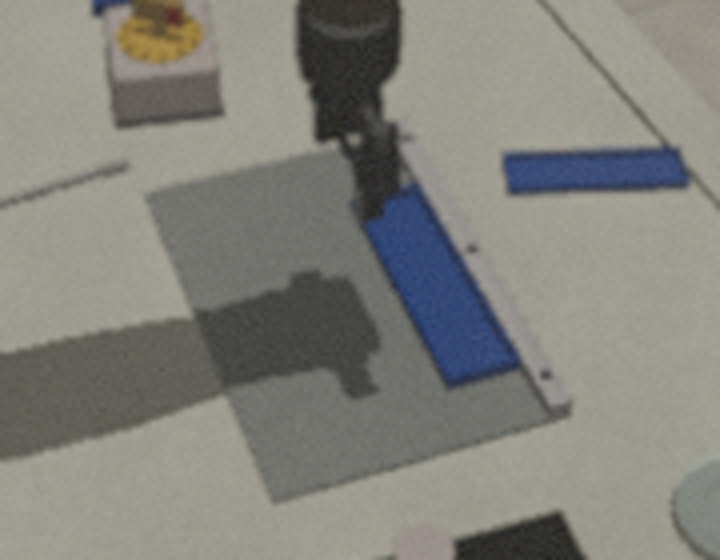

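View pics/c5.png

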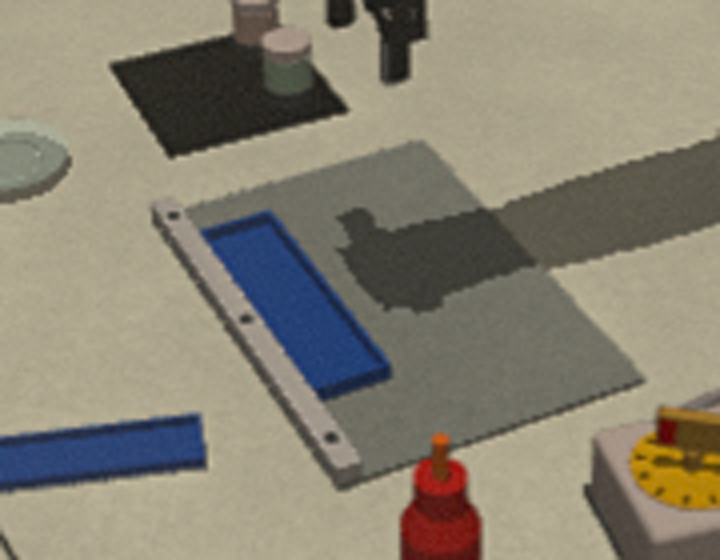

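View pics/j_side.png

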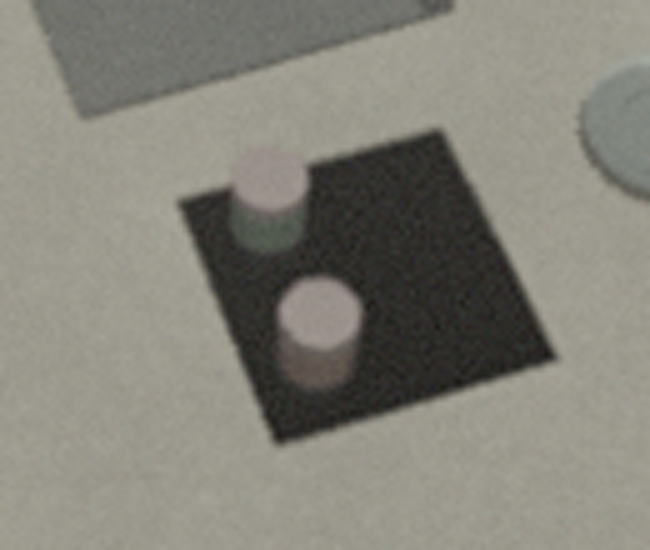

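```bash
python3 - <<'E'
from look import *
ms=vision.camera_model('scene'); md=vision.camera_model('side')
f=lambda a,o,k:np.array(a)/k+np.array(o)
print('jars side g,t',onplane(md,f([(269,180),(320,313)],(220,260),5),.064)[:,:2].round(4))
print('jars scene',onplane(ms,f([(287,42)],(155,118),4),.064)[:,:2].round(4))
print('tray near-R/L top scene',onplane(ms,f([(270,212),(390,368)],(155,118),4),.02)[:,:2].round(4))
print('tray near-R side',onplane(md,f([(448,385)],(168,158),4),.006)[:,:2].round(4),onplane(md,f([(448,380)],(168,158),4),.02)[:,:2].round(4))
E
```

```text
jars side g,t [[ 0.481  -0.2927]
 [ 0.4677 -0.3814]]
jars scene [[ 0.4808 -0.285 ]]
tray near-R/L top scene [[ 0.5866 -0.1208]
 [ 0.6037  0.0993]]
tray near-R side [[ 0.5906 -0.1205]] [[ 0.5869 -0.1262]]
```

{"method": "drive_tool", "body": {
  "steps": [0, 0, 0, 0, 0, 7, -1, 0, 0, 0, 0, 0, 7, -1, 0, 0, 0, 0, 0, 7, -1, 0, 0, 0, 0, 0, 7, -1, 0, 0, 0, 0, 0, 7, -1, 0, 0, 0, 0, 0, 7, -1, 0, 0, 0, 0, 0, 7, -1, 0, 0, 0, 0, 0, 7, -1]
}}

```text
clock: 9.72
eef_pos: [0.5343, -0.0393, 0.2389]
tool_rot: [0.967, 0.254, -0.002, -0.001]
ft_force: [0.0, 0.5, -0.2]
grip_width: 0.0855
```

{"method": "drive_tool", "body": {
  "steps": [0, 0, 0, 0, 0, 7, -1, 0, 0, 0, 0, 0, 7, -1, 0, 0, 0, 0, 0, 7, -1, 0, 0, 0, 0, 0, 7, -1, 0, 0, 0, 0, 0, 6, -1, 0, 0, 0, 0, 0, 0, -1]
}}

```text
clock: 10.22
eef_pos: [0.5343, -0.0393, 0.2391]
tool_rot: [0.999, -0.037, -0.002, -0.0]
ft_force: [-0.6, 0.1, -1.1]
grip_width: 0.0853
```

```bash
python3 - <<'E'
from look import *
plan(.481,-.289,.2,-4)
E
```

```text
clock 10.22 pos [ 0.5343 -0.0393  0.2391] yaw -4.29 shift tool mm [-34.3 253.   39.2] turn [-0.    0.19 -0.29] j [-0.07  0.35 -0.02  1.21  0.    1.57] F [-0.6  0.1 -1.1] w 0.0853
```

{"method": "drive_tool", "body": {
  "steps": [-0.005, 0.036, 0.004, 0, 0, 0, -1, -0.005, 0.036, 0.004, 0, 0, 0, -1, -0.005, 0.036, 0.004, 0, 0, 0, -1, -0.005, 0.036, 0.004, 0, 0, 0, -1, -0.005, 0.036, 0.004, 0, 0, 0, -1, -0.005, 0.036, 0.004, 0, 0, 0, -1, -0.005, 0.036, 0.004, 0, 0, 0, -1, 0, 0, 0, 0, 0, 0, -1]
}}

```text
clock: 10.88
eef_pos: [0.4793, -0.2936, 0.2109]
tool_rot: [0.999, -0.039, -0.001, 0.001]
ft_force: [1.1, 0.5, 0.7]
grip_width: 0.0856
```

```bash
python3 - <<'E'
from look import *
plan(.481,-.289,.1,-4); p,d,m=grab('wrist','w3')
E
```

```text
clock 10.88 pos [ 0.4793 -0.2936  0.2109] yaw -4.46 shift tool mm [  1.6  -4.9 110.9] turn [ 0.09  0.16 -0.46] j [-0.55  0.42  0.01  1.16 -0.    1.1 ] F [1.1 0.5 0.7] w 0.0856
```

View pics/w3.png

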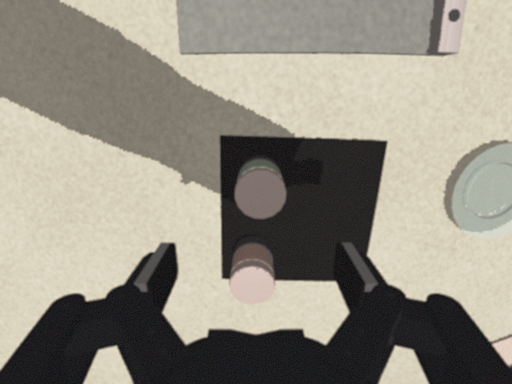

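```bash
python3 - <<'E'
from look import *
m=vision.camera_model('wrist'); print(onplane(m,[(261,193),(252,282)],.064).round(4)); print(ray(m,[[256,192]]))
print(proj(m,[[.481,-.289,.064],[.468,-.38,.064]]))
E
```

```text
[[ 0.4845 -0.2844  0.064 ]
 [ 0.47   -0.3721  0.064 ]]
(array([ 0.48589149, -0.20977842,  0.28120598]), array([[-0.02401693, -0.32027897, -0.94704352]]))
[[257.24372259 198.43980293]
 [250.56326048 289.03666927]]
```

{"method": "drive_tool", "body": {
  "steps": [0.002, -0.003, 0.03, 0, 0, -0.4, -1, 0.001, -0.002, 0.03, 0, 0, 0, -1, 0, 0, 0.03, 0, 0, 0, -1, 0, 0, 0.022, 0, 0, 0, -1, 0, 0, 0, 0, 0, 0, -1]
}}

```text
clock: 11.35
eef_pos: [0.4817, -0.2802, 0.0956]
tool_rot: [0.999, -0.032, -0.005, -0.003]
ft_force: [-1.7, 0.7, -1.8]
grip_width: 0.0854
```

{"method": "drive_tool", "body": {
  "steps": [0, 0, 0, 0, 0, 0, 0.3, 0, 0, 0, 0, 0, 0, 0.6, 0, 0, 0, 0, 0, 0, 1, 0, 0, 0, 0, 0, 0, 1, 0, 0, 0, 0, 0, 0, 1, 0, 0, 0, 0, 0, 0, 1]
}}

```text
clock: 11.85
eef_pos: [0.4862, -0.2844, 0.1037]
tool_rot: [0.999, -0.033, 0.002, 0.001]
ft_force: [-0.3, 1.6, 6.5]
grip_width: 0.0425
```

```bash
python3 - <<'E'
from look import *
plan(.4825,-.288,.098,-4);p,d,m=grab('wrist','w4')
E
```

```text
clock 11.85 pos [ 0.4862 -0.2844  0.1037] yaw -3.81 shift tool mm [-3.5  3.8  5.7] turn [ 0.1  -0.24  0.19] j [-0.53  0.52 -0.13  0.91  0.    1.11] F [-0.3  1.6  6.5] w 0.0425
```

View pics/w4.png

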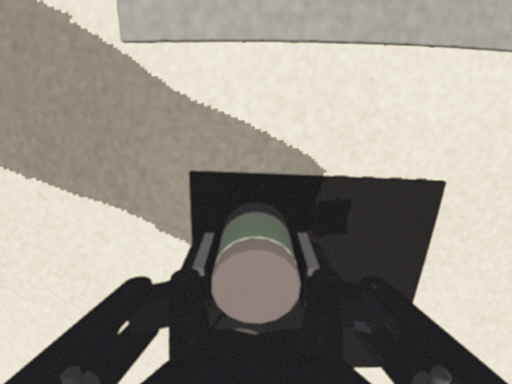

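Green jar gripped at 42.5 mm width. In the wrist view the cap sits between the pads at about (256,280). Lift.

{"method": "drive_tool", "body": {
  "steps": [0, 0, -0.015, 0, 0, 0, 1, 0, 0, -0.03, 0, 0, 0, 1, 0, 0, -0.03, 0, 0, 0, 1, 0, 0, -0.02, 0, 0, 0, 1, 0, 0, 0, 0, 0, 0, 1]
}}

```text
clock: 12.32
eef_pos: [0.4872, -0.2852, 0.202]
tool_rot: [0.999, -0.033, 0.005, 0.002]
ft_force: [0.9, -0.8, -0.6]
grip_width: 0.0428
```

```bash
python3 - <<'E'
from look import *
plan(.6307,.0324,.19,-4); look('s6',P=(.48,-.29,.1))
E
```

```text
clock 12.32 pos [ 0.4872 -0.2852  0.202 ] yaw -3.83 shift tool mm [ 121.9 -326.5   11.7] turn [ 0.26 -0.53  0.17] j [-0.53  0.42 -0.01  1.13  0.    1.11] F [ 0.9 -0.8 -0.6] w 0.0428
side crop origin 183 217 f 4
```

View pics/s6.png

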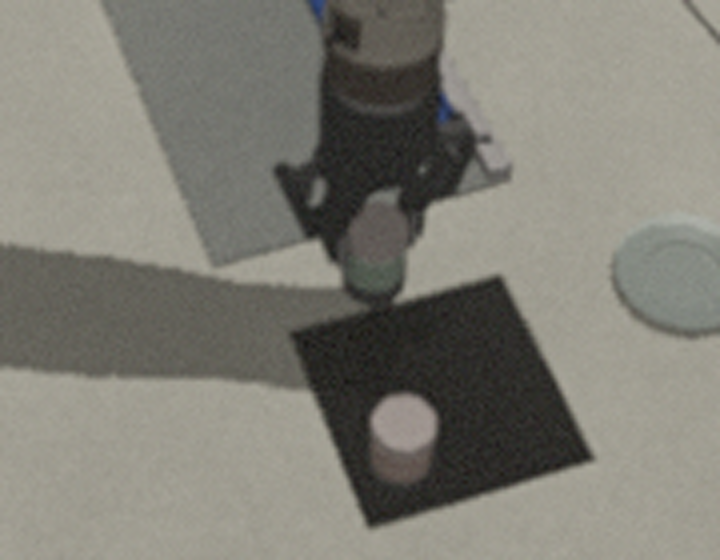

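{"method": "drive_tool", "body": {
  "steps": [0.0135, -0.036, 0, 0, 0, 0, 1, 0.0135, -0.036, 0, 0, 0, 0, 1, 0.0135, -0.036, 0, 0, 0, 0, 1, 0.0135, -0.036, 0, 0, 0, 0, 1, 0.0135, -0.036, 0, 0, 0, 0, 1, 0.0135, -0.036, 0, 0, 0, 0, 1, 0.0135, -0.036, 0, 0, 0, 0, 1, 0.0135, -0.036, 0, 0, 0, 0, 1]
}}

```text
clock: 13.03
eef_pos: [0.6113, -0.0018, 0.1944]
tool_rot: [0.999, -0.033, -0.002, 0.0]
ft_force: [1.0, -0.6, -0.7]
grip_width: 0.0425
```

{"method": "drive_tool", "body": {
  "steps": [0.0135, -0.036, 0, 0, 0, 0, 1, 0, 0, 0, 0, 0, 0, 1, 0, 0, 0, 0, 0, 0, 1]
}}

```text
clock: 13.28
eef_pos: [0.6273, 0.0338, 0.194]
tool_rot: [1.0, -0.031, -0.002, 0.0]
ft_force: [-0.4, -1.1, -0.6]
grip_width: 0.0426
```

```bash
python3 - <<'E'
from look import *
plan(.6307,.0324,.125,-4); look('s7'); look('c7','scene')
E
```

```text
clock 13.28 pos [0.6273 0.0338 0.194 ] yaw -3.58 shift tool mm [ 3.7  1.2 69. ] turn [0.03 0.18 0.42] j [ 0.05  0.56  0.19  1.21 -0.    1.69] F [-0.4 -1.1 -0.6] w 0.0426
side crop origin 168 158 f 4
scene crop origin 155 118 f 4
```

View pics/s7.png

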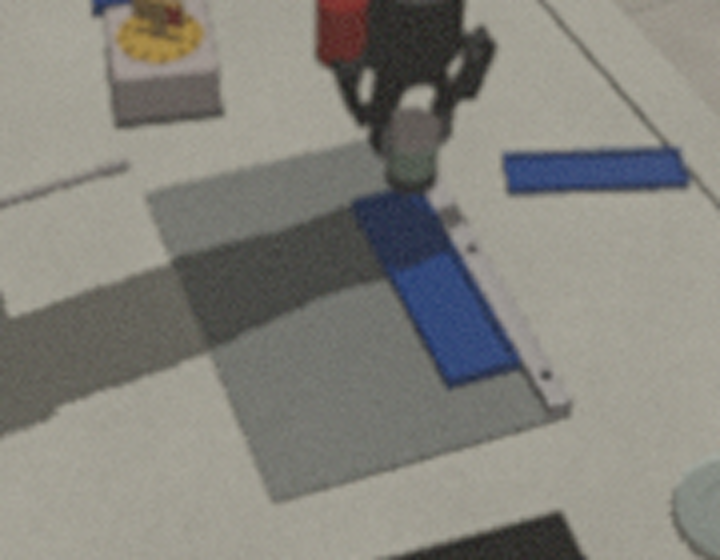

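View pics/c7.png

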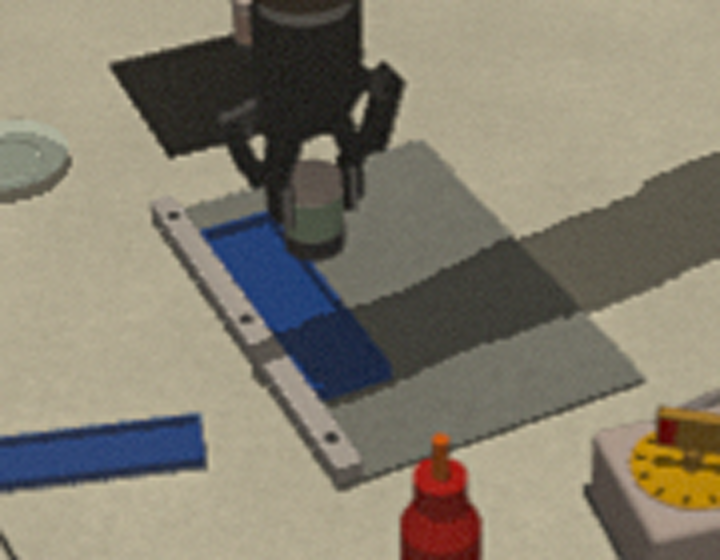

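{"method": "drive_tool", "body": {
  "steps": [0.0035, 0.001, 0, 0, 0, 0.3, 1, 0, 0, 0.03, 0, 0, 0, 1, 0, 0, 0.03, 0, 0, 0, 1, 0, 0, 0.012, 0, 0, 0, 1, 0, 0, 0, 0, 0, 0, 1]
}}

```text
clock: 13.8
eef_pos: [0.628, 0.0281, 0.1201]
tool_rot: [0.999, -0.037, -0.004, 0.0]
ft_force: [-1.5, 0.3, -1.4]
grip_width: 0.0426
```

```bash
python3 - <<'E'
from look import *
plan(.6307,.0324,.11,-4); look('s8'); look('c8','scene')
E
```

```text
clock 13.8 pos [0.628  0.0281 0.1201] yaw -4.3 shift tool mm [ 2.4 -4.5 10. ] turn [ 0.07  0.49 -0.3 ] j [ 0.04  0.62  0.1   1.06 -0.    1.69] F [-1.5  0.3 -1.4] w 0.0426
side crop origin 168 158 f 4
scene crop origin 155 118 f 4
```

View pics/s8.png

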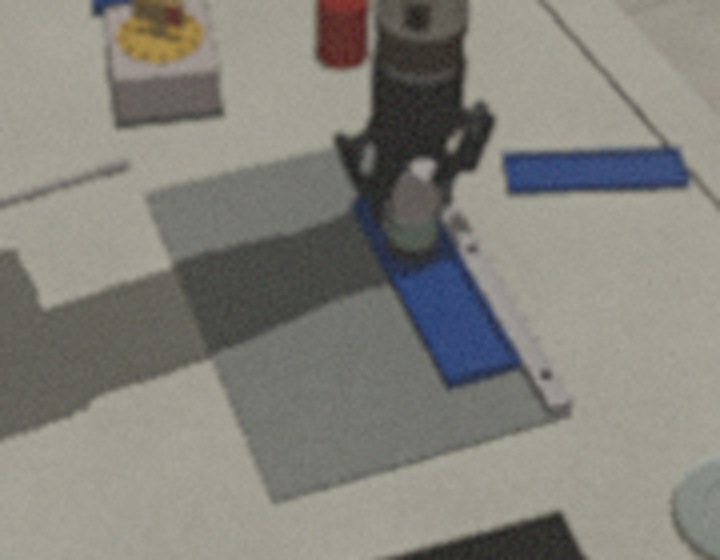

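View pics/c8.png

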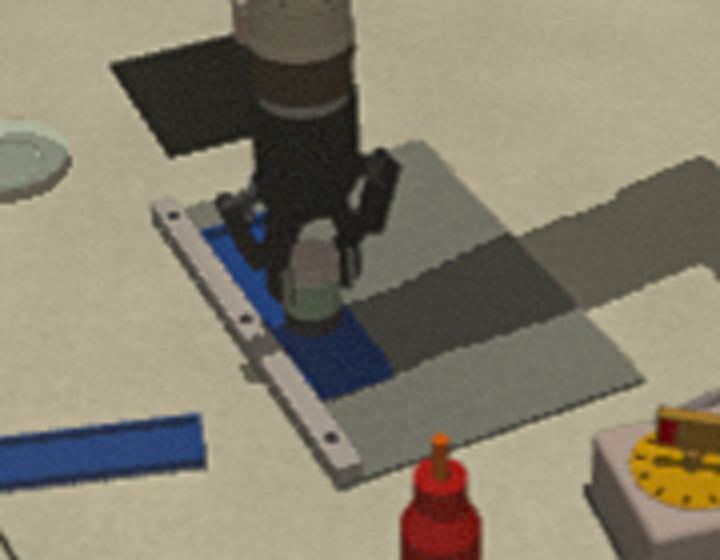

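{"method": "drive_tool", "body": {
  "steps": [0.0025, 0, 0, 0, 0, 0.3, 1, 0, 0, 0.003, 0, 0, 0, 1, 0, 0, 0.003, 0, 0, 0, 1, 0, 0, 0.002, 0, 0, 0, 1, 0, 0, 0, 0, 0, 0, 1]
}}

```text
clock: 14.32
eef_pos: [0.6334, 0.0301, 0.1163]
tool_rot: [0.999, -0.039, -0.0, 0.0]
ft_force: [-0.1, 0.6, -2.3]
grip_width: 0.0429
```

{"method": "drive_tool", "body": {
  "steps": [0, 0, 0.002, 0, 0, 0, 1, 0, 0, 0, 0, 0, 0, 1]
}}

```text
clock: 14.48
eef_pos: [0.6334, 0.0301, 0.1141]
tool_rot: [0.999, -0.039, -0.0, 0.0]
ft_force: [-0.1, -0.2, -1.3]
grip_width: 0.0427
```

{"method": "drive_tool", "body": {
  "steps": [-0.0025, 0, 0, 0, 0, 0, 1, 0, 0, 0.002, 0, 0, 0, 1, 0, 0, 0, 0, 0, 0, 1]
}}

```text
clock: 14.73
eef_pos: [0.6307, 0.0303, 0.1121]
tool_rot: [0.999, -0.039, -0.0, 0.0]
ft_force: [-0.1, -0.1, -1.4]
grip_width: 0.0425
```

{"method": "drive_tool", "body": {
  "steps": [0, 0, 0.0015, 0, 0, 0, 1, 0, 0, 0, 0, 0, 0, 1]
}}

```text
clock: 14.9
eef_pos: [0.631, 0.0302, 0.1107]
tool_rot: [0.999, -0.039, -0.0, 0.0]
ft_force: [0.2, 0.3, -1.5]
grip_width: 0.0424
```

{"method": "drive_tool", "body": {
  "steps": [0, 0, 0.0015, 0, 0, 0, 1, 0, 0, 0, 0, 0, 0, 1]
}}

```text
clock: 15.07
eef_pos: [0.6313, 0.0302, 0.1098]
tool_rot: [0.999, -0.039, 0.0, -0.0]
ft_force: [-0.1, 0.2, 0.7]
grip_width: 0.0428
```

Contact as predicted, at 0.110. Release gradually.

{"method": "drive_tool", "body": {
  "steps": [0, 0, 0, 0, 0, 0, 0.1, 0, 0, 0, 0, 0, 0, -0.3, 0, 0, 0, 0, 0, 0, -0.7, 0, 0, 0, 0, 0, 0, -1, 0, 0, 0, 0, 0, 0, -1]
}}

```text
clock: 15.48
eef_pos: [0.6312, 0.0302, 0.1094]
tool_rot: [0.999, -0.039, 0.0, 0.0]
ft_force: [0.3, 0.9, 0.3]
grip_width: 0.085
```

{"method": "drive_tool", "body": {
  "steps": [0, 0, -0.015, 0, 0, 0, -1, 0, 0, -0.035, 0, 0, 0, -1, 0, 0, -0.04, 0, 0, 0, -1, 0, 0, -0.02, 0, 0, 0, -1, 0, 0, 0, 0, 0, 0, -1]
}}

```text
clock: 15.9
eef_pos: [0.6341, 0.0304, 0.2263]
tool_rot: [0.999, -0.039, 0.006, -0.001]
ft_force: [0.9, 0.5, 0.8]
grip_width: 0.0854
```

```bash
python3 - <<'E'
from look import *
plan(.469,-.377,.21,-4); look('s9'); look('c9','scene'); look('j9',P=(.48,-.32,.02))
E
```

```text
clock 15.9 pos [0.6341 0.0304 0.2263] yaw -4.43 shift tool mm [-133.4  418.9   14. ] turn [-0.09 -0.68 -0.43] j [0.05 0.54 0.25 1.27 0.   1.7 ] F [0.9 0.5 0.8] w 0.0854
side crop origin 168 158 f 4
scene crop origin 155 118 f 4
side crop origin 187 242 f 4
```

View pics/s9.png

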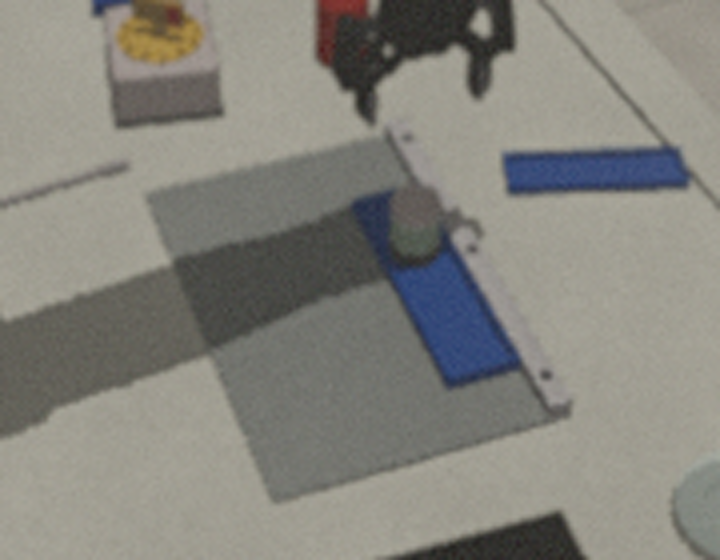

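View pics/c9.png

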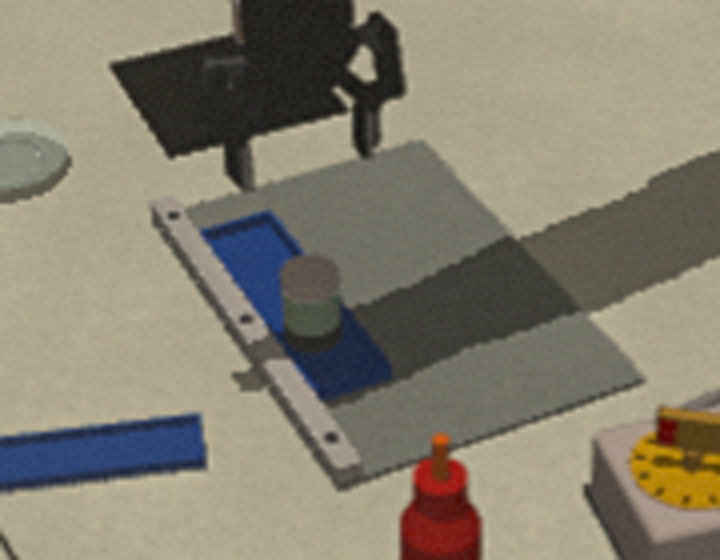

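View pics/j9.png

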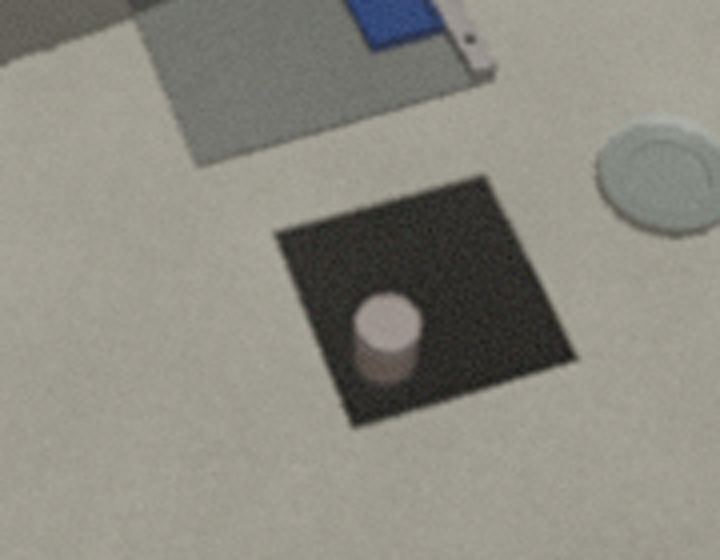

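The green jar stands in the tray with its cap at (415,205) in the side crop, and the tray is still on the rail. The tan jar is on the mat with its cap at (388,322). Go to it.

{"method": "drive_tool", "body": {
  "steps": [-0.012, 0.038, 0, 0, 0, 0, -1, -0.012, 0.038, 0, 0, 0, 0, -1, -0.012, 0.038, 0, 0, 0, 0, -1, -0.012, 0.038, 0, 0, 0, 0, -1, -0.012, 0.038, 0, 0, 0, 0, -1, -0.012, 0.038, 0, 0, 0, 0, -1, -0.012, 0.038, 0, 0, 0, 0, -1, -0.012, 0.038, 0, 0, 0, 0, -1]
}}

```text
clock: 16.72
eef_pos: [0.5099, -0.2665, 0.2171]
tool_rot: [0.999, -0.039, -0.002, -0.001]
ft_force: [0.5, 0.8, 0.2]
grip_width: 0.0856
```

{"method": "drive_tool", "body": {
  "steps": [-0.012, 0.038, 0, 0, 0, 0, -1, -0.012, 0.038, 0, 0, 0, 0, -1, -0.012, 0.036, 0.01, 0, 0, 0, -1, 0, 0, 0, 0, 0, 0, -1, 0, 0, 0, 0, 0, 0, -1]
}}

```text
clock: 17.13
eef_pos: [0.465, -0.3754, 0.2063]
tool_rot: [0.999, -0.041, -0.002, -0.002]
ft_force: [0.1, 0.8, 0.3]
grip_width: 0.0854
```

```bash
python3 - <<'E'
from look import *
plan(.469,-.377,.098,-4); p,d,m=grab('wrist','w5')
md=vision.camera_model('side'); print(onplane(md,[(187+388/4,242+322/4)],.064))
E
```

```text
clock 17.13 pos [ 0.465  -0.3754  0.2063] yaw -4.68 shift tool mm [  4.6   1.6 108.3] turn [-0.2   0.26 -0.68] j [-0.68  0.49  0.11  1.2   0.    0.97] F [0.1 0.8 0.3] w 0.0854
[[ 0.4678258  -0.38115023  0.064     ]]
```

View pics/w5.png

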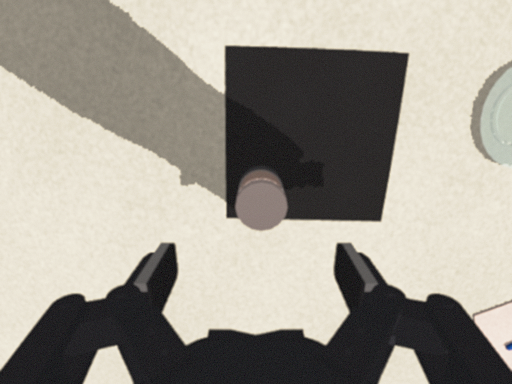

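{"method": "drive_tool", "body": {
  "steps": [0.003, 0.001, 0.03, 0, 0, -0.6, -1, 0.0015, 0, 0.03, 0, 0, 0, -1, 0, 0, 0.03, 0, 0, 0, -1, 0, 0, 0.016, 0, 0, 0, -1, 0, 0, 0, 0, 0, 0, -1, 0, 0, 0, 0, 0, 0, -1]
}}

```text
clock: 17.68
eef_pos: [0.4719, -0.3735, 0.1022]
tool_rot: [0.999, -0.032, -0.001, -0.001]
ft_force: [-0.2, 0.2, -0.2]
grip_width: 0.0853
```

{"method": "drive_tool", "body": {
  "steps": [0, 0, 0, 0, 0, 0, 0.3, 0, 0, 0, 0, 0, 0, 0.6, 0, 0, 0, 0, 0, 0, 1, 0, 0, 0, 0, 0, 0, 1, 0, 0, 0, 0, 0, 0, 1, 0, 0, 0, 0, 0, 0, 1]
}}

```text
clock: 18.18
eef_pos: [0.4727, -0.3764, 0.1055]
tool_rot: [0.999, -0.033, 0.002, 0.001]
ft_force: [-0.1, 0.5, 6.0]
grip_width: 0.0427
```

{"method": "drive_tool", "body": {
  "steps": [0, 0, -0.015, 0, 0, 0, 1, 0, 0, -0.03, 0, 0, 0, 1, 0, 0, -0.03, 0, 0, 0, 1, 0, 0, -0.02, 0, 0, 0, 1, 0, 0, 0, 0, 0, 0, 1]
}}

```text
clock: 18.6
eef_pos: [0.4739, -0.3775, 0.2042]
tool_rot: [0.999, -0.034, 0.004, 0.003]
ft_force: [0.6, -0.8, -0.6]
grip_width: 0.042
```

```bash
python3 - <<'E'
from look import *
plan(.6240,-.058,.2,-4); look('s10',P=(.48,-.33,.1)); look('c10','scene')
E
```

```text
clock 18.6 pos [ 0.4739 -0.3775  0.2042] yaw -3.84 shift tool mm [ 128.4 -328.8    3.4] turn [ 0.33 -0.48  0.16] j [-0.67  0.5   0.12  1.18  0.    0.97] F [ 0.6 -0.8 -0.6] w 0.042
side crop origin 190 228 f 4
scene crop origin 155 118 f 4
```

View pics/s10.png

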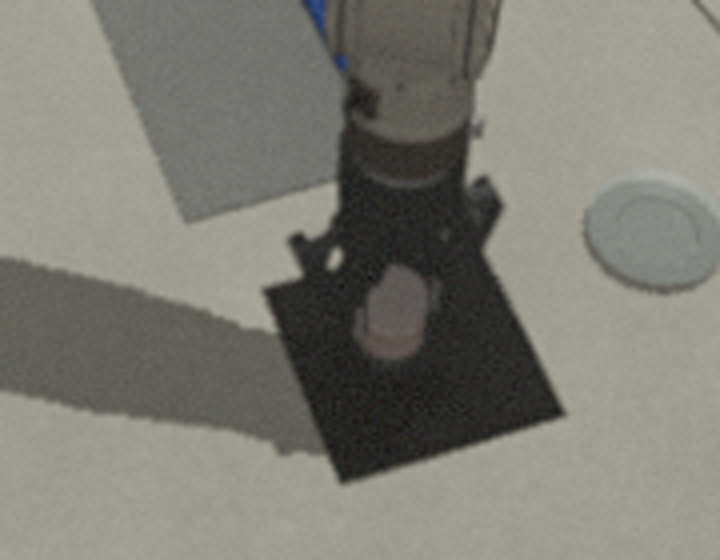

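View pics/c10.png

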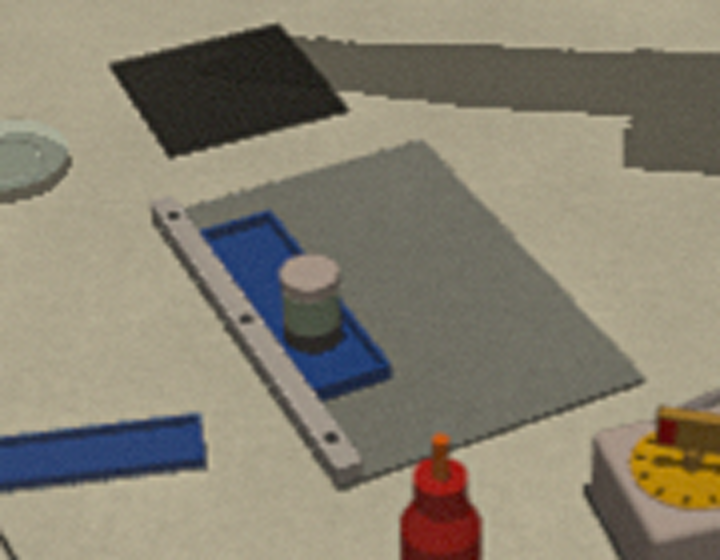

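{"method": "drive_tool", "body": {
  "steps": [0.014, -0.036, 0, 0, 0, 0, 1, 0.014, -0.036, 0, 0, 0, 0, 1, 0.014, -0.036, 0, 0, 0, 0, 1, 0.014, -0.036, 0, 0, 0, 0, 1, 0.014, -0.036, 0, 0, 0, 0, 1, 0.014, -0.036, 0, 0, 0, 0, 1, 0.014, -0.036, 0, 0, 0, 0, 1, 0.014, -0.036, 0, 0, 0, 0, 1]
}}

```text
clock: 19.37
eef_pos: [0.602, -0.0938, 0.1959]
tool_rot: [0.999, -0.033, -0.002, -0.0]
ft_force: [1.6, 0.7, -1.8]
grip_width: 0.0424
```

{"method": "drive_tool", "body": {
  "steps": [0.014, -0.036, 0, 0, 0, 0, 1, 0, 0, 0, 0, 0, 0, 1, 0, 0, 0, 0, 0, 0, 1, 0, 0, 0, 0, 0, 0, 1]
}}

```text
clock: 19.7
eef_pos: [0.618, -0.0606, 0.1963]
tool_rot: [0.999, -0.033, -0.002, 0.0]
ft_force: [0.3, -0.5, -1.1]
grip_width: 0.0428
```

```bash
python3 - <<'E'
from look import *
plan(.6245,-.058,.1215,-4)
E
```

```text
clock 19.7 pos [ 0.618  -0.0606  0.1963] yaw -3.78 shift tool mm [ 6.6 -3.1 74.7] turn [0.02 0.23 0.22] j [-0.1   0.54  0.17  1.2  -0.    1.54] F [ 0.3 -0.5 -1.1] w 0.0428
```

{"method": "drive_tool", "body": {
  "steps": [0.0065, -0.002, 0, 0, 0, 0.2, 1, 0, 0, 0.03, 0, 0, 0, 1, 0, 0, 0.03, 0, 0, 0, 1, 0, 0, 0.01, 0, 0, 0, 1, 0, 0, 0, 0, 0, 0, 1, 0, 0, 0, 0, 0, 0, 1, 0, 0, 0, 0, 0, 0, 1]
}}

```text
clock: 20.28
eef_pos: [0.6268, -0.06, 0.1301]
tool_rot: [0.999, -0.036, 0.001, 0.0]
ft_force: [0.1, -0.8, -1.8]
grip_width: 0.0424
```

```bash
python3 - <<'E'
from look import *
plan(.6245,-.058,.1115,-4); look('s11'); look('c11','scene')
E
```

```text
clock 20.28 pos [ 0.6268 -0.06    0.1301] yaw -4.09 shift tool mm [-2.5 -1.9 18.6] turn [ 0.   -0.15 -0.09] j [-0.1   0.61  0.1   1.06 -0.    1.55] F [ 0.1 -0.8 -1.8] w 0.0424
side crop origin 168 158 f 4
scene crop origin 155 118 f 4
```

View pics/s11.png

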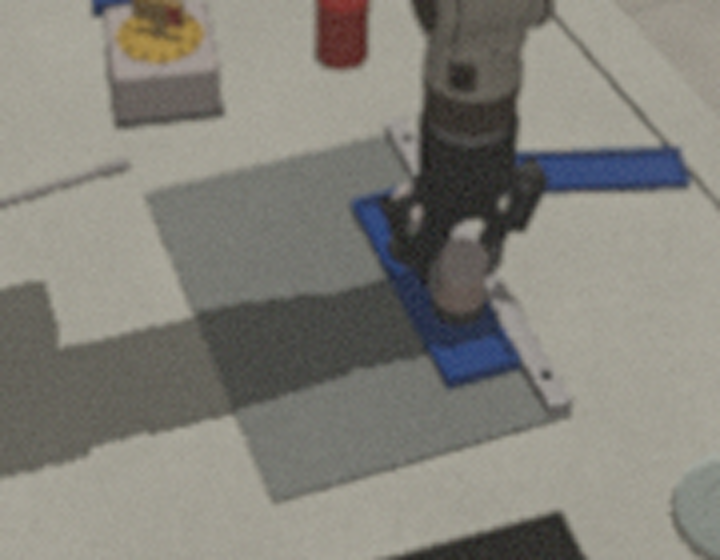

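View pics/c11.png

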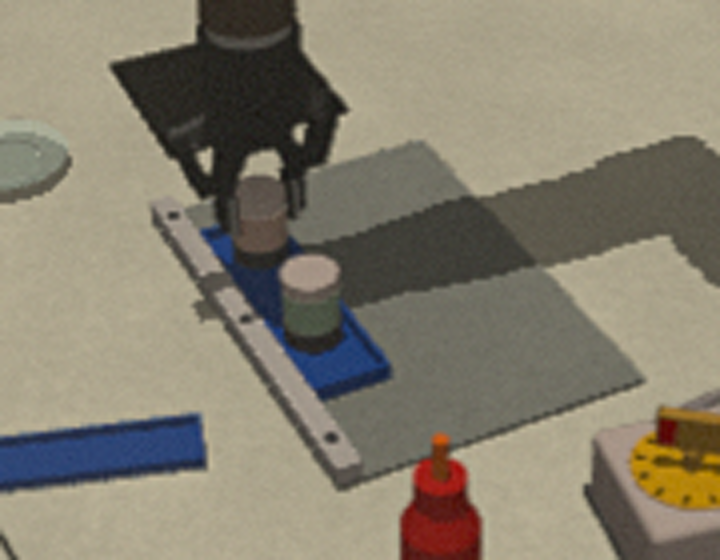

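The tan jar hangs over the right half of the tray, with its foot at (458,312) in the side crop. It is about 2 mm far in x, so correct that and lower.

{"method": "drive_tool", "body": {
  "steps": [-0.002, 0, 0.006, 0, 0, 0, 1, 0, 0, 0.006, 0, 0, 0, 1, 0, 0, 0.003, 0, 0, 0, 1, 0, 0, 0, 0, 0, 0, 1, 0, 0, 0, 0, 0, 0, 1]
}}

```text
clock: 20.8
eef_pos: [0.6234, -0.059, 0.1129]
tool_rot: [0.999, -0.035, -0.001, -0.0]
ft_force: [-0.8, -1.0, -2.1]
grip_width: 0.0424
```

{"method": "drive_tool", "body": {
  "steps": [0, 0, 0.002, 0, 0, 0, 1, 0, 0, 0, 0, 0, 0, 1]
}}

```text
clock: 20.97
eef_pos: [0.6241, -0.0591, 0.1116]
tool_rot: [0.999, -0.035, 0.0, -0.0]
ft_force: [-0.0, 0.5, -1.9]
grip_width: 0.0426
```

{"method": "drive_tool", "body": {
  "steps": [0, 0, 0.0015, 0, 0, 0, 1, 0, 0, 0, 0, 0, 0, 1]
}}

```text
clock: 21.13
eef_pos: [0.624, -0.059, 0.1115]
tool_rot: [0.999, -0.035, 0.001, -0.0]
ft_force: [-2.3, 0.7, 6.0]
grip_width: 0.0428
```

Landed (6 N up). Release and rise.

{"method": "drive_tool", "body": {
  "steps": [0, 0, -0.0005, 0, 0, 0, 0.1, 0, 0, 0, 0, 0, 0, -0.3, 0, 0, 0, 0, 0, 0, -0.7, 0, 0, 0, 0, 0, 0, -1, 0, 0, 0, 0, 0, 0, -1]
}}

```text
clock: 21.55
eef_pos: [0.6238, -0.0592, 0.1102]
tool_rot: [0.999, -0.035, -0.0, 0.0]
ft_force: [-0.1, 0.3, 0.5]
grip_width: 0.0848
```

{"method": "drive_tool", "body": {
  "steps": [0, 0, -0.015, 0, 0, 0, -1, 0, 0, -0.035, 0, 0, 0, -1, 0, 0, -0.04, 0, 0, 0, -1, 0, 0, -0.03, 0, 0, 0, -1, 0, 0, 0, 0, 0, 0, -1, 0, 0, 0, 0, 0, 0, -1]
}}

```text
clock: 22.05
eef_pos: [0.6252, -0.0593, 0.2333]
tool_rot: [0.999, -0.035, 0.003, 0.0]
ft_force: [-0.1, -0.5, -1.0]
grip_width: 0.0855
```

```bash
python3 - <<'E'
from look import *
plan(.512,.327,.2,-4); look('s12'); look('c12','scene'); look('k12','scene',P=(.512,.327,.09),w=50,h=45,f=8); look('k12s','side',P=(.512,.327,.09),w=50,h=45,f=8)
E
```

```text
clock 22.05 pos [ 0.6252 -0.0593  0.2333] yaw -4.03 shift tool mm [-140.3 -377.4   32.3] turn [ 0.01 -0.35 -0.03] j [-0.09  0.53  0.24  1.28 -0.    1.55] F [-0.1 -0.5 -1. ] w 0.0855
side crop origin 168 158 f 4
scene crop origin 155 118 f 4
scene crop origin 277 180 f 8
side crop origin 157 116 f 8
```

View pics/s12.png

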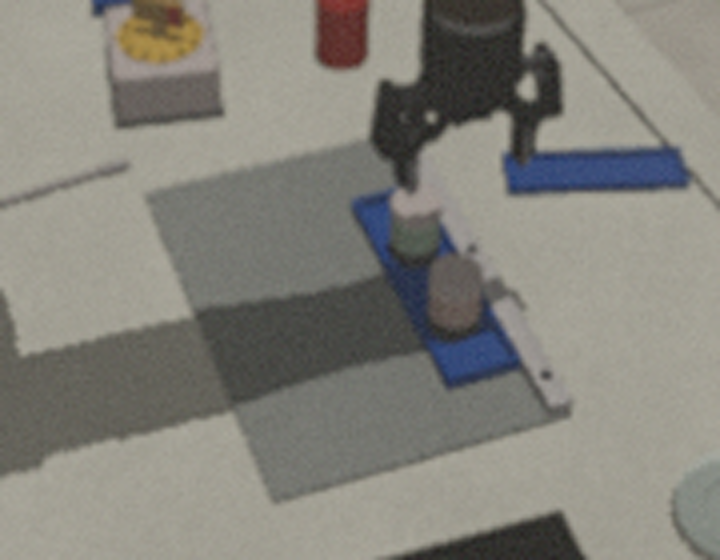

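View pics/c12.png

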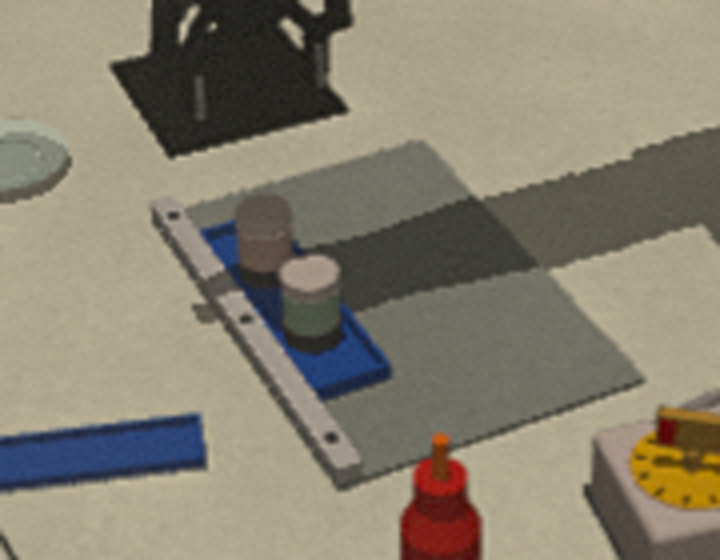

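View pics/k12.png

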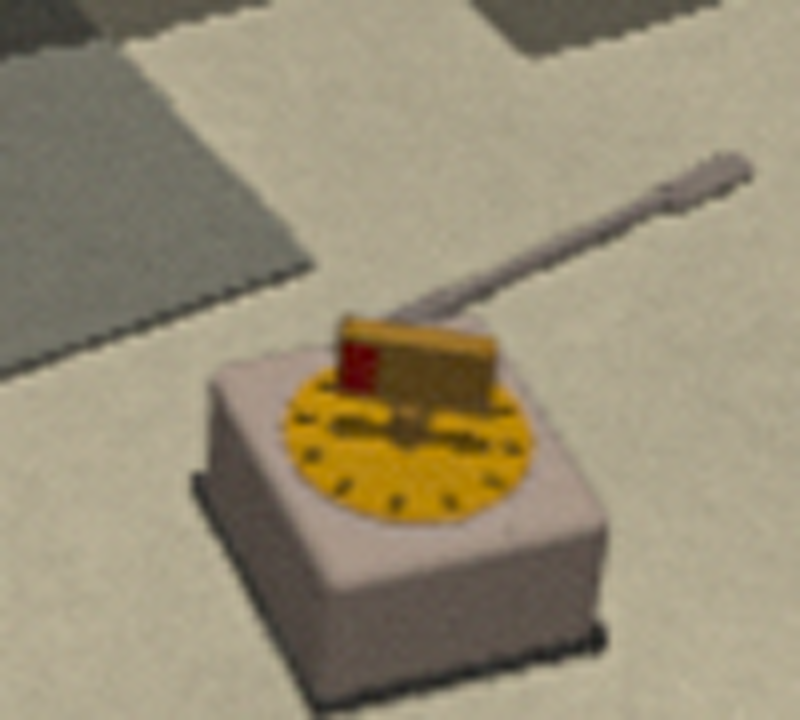

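View pics/k12s.png

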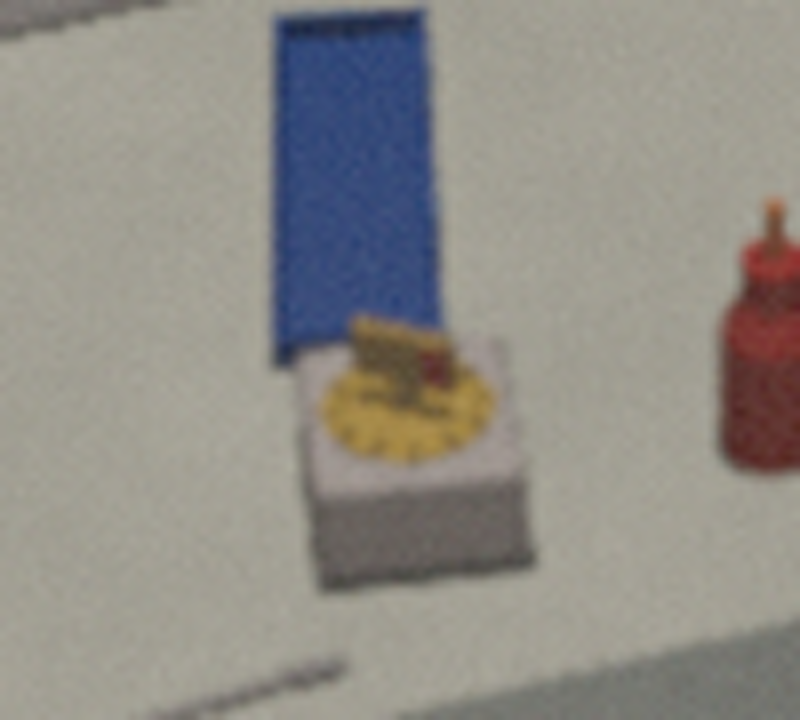

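```bash
python3 - <<'E'
from look import *
ms=vision.camera_model('scene'); md=vision.camera_model('side')
f=lambda a,o,k:np.array(a)/k+np.array(o)
for nm,P in [('scene',onplane(ms,f([(344,328),(495,348)],(277,180),8),.106)),('side',onplane(md,f([(455,342),(354,320)],(157,116),8),.106)),
 ('dialscene',onplane(ms,f([(285,432),(533,435)],(277,180),8),.062)),('dialside',onplane(md,f([(322,408),(495,402)],(157,116),8),.062))]:
    d=P[0]-P[1]; print(nm,P[:,:2].round(4),'mid',P.mean(0).round(4),'len',np.linalg.norm(d).round(4),'yaw',np.degrees(np.arctan2(d[1],d[0])).round(1))
E
```

```text
scene [[0.53   0.3171]
 [0.4949 0.3502]] mid [0.5125 0.3337 0.106 ] len 0.0482 yaw -43.4
side [[0.5331 0.3099]
 [0.4963 0.3447]] mid [0.5147 0.3273 0.106 ] len 0.0506 yaw -43.4
dialscene [[0.5446 0.3096]
 [0.4766 0.3536]] mid [0.5106 0.3316 0.062 ] len 0.081 yaw -32.9
dialside [[0.4765 0.3426]
 [0.5521 0.3136]] mid [0.5143 0.3281 0.062 ] len 0.081 yaw 159.0
```

Both jars stand in the tray, with the tray on the rail. Key centre is about (0.513, 0.330), yaw −43°. Its length reads 48–51 mm against 52 mm. Move over it.

{"method": "drive_tool", "body": {
  "steps": [-0.0127, -0.0345, 0, 0, 0, 0, -1, -0.0127, -0.0345, 0, 0, 0, 0, -1, -0.0127, -0.0345, 0, 0, 0, 0, -1, -0.0127, -0.0345, 0, 0, 0, 0, -1, -0.0127, -0.0345, 0, 0, 0, 0, -1, -0.0127, -0.0345, 0, 0, 0, 0, -1, -0.0127, -0.0345, 0, 0, 0, 0, -1, -0.0127, -0.0345, 0, 0, 0, 0, -1]
}}

```text
clock: 22.92
eef_pos: [0.5403, 0.2246, 0.2286]
tool_rot: [0.999, -0.035, -0.001, 0.001]
ft_force: [0.8, 0.2, -0.0]
grip_width: 0.0851
```

{"method": "drive_tool", "body": {
  "steps": [-0.0127, -0.0345, 0, 0, 0, 0, -1, -0.0127, -0.0345, 0, 0, 0, 0, -1, -0.0127, -0.0345, 0, 0, 0, 0, -1, 0, 0, 0, 0, 0, -7.1, -1, 0, 0, 0, 0, 0, -7.1, -1, 0, 0, 0, 0, 0, -7.1, -1, 0, 0, 0, 0, 0, -7.1, -1, 0, 0, 0, 0, 0, -7.1, -1]
}}

```text
clock: 23.58
eef_pos: [0.5102, 0.3291, 0.2283]
tool_rot: [0.962, 0.274, -0.002, 0.001]
ft_force: [-0.7, 0.1, 0.2]
grip_width: 0.0858
```

{"method": "drive_tool", "body": {
  "steps": [0, 0, 0, 0, 0, -7.1, -1, 0, 0, 0, 0, 0, -7.1, -1, 0, 0, 0, 0, 0, -7.1, -1, 0, 0, 0, 0, 0, -7.1, -1, 0, 0, 0, 0, 0, -7.1, -1, 0, 0, 0, 0, 0, -7.1, -1, 0, 0, 0, 0, 0, -7.1, -1, 0, 0, 0, 0, 0, -7.1, -1]
}}

```text
clock: 24.25
eef_pos: [0.5104, 0.3288, 0.2284]
tool_rot: [0.716, 0.699, -0.002, -0.0]
ft_force: [-0.7, 0.5, 0.1]
grip_width: 0.0854
```

{"method": "drive_tool", "body": {
  "steps": [0, 0, 0, 0, 0, -7.1, -1, 0, 0, 0, 0, 0, -7.1, -1, 0, 0, 0, 0, 0, -7.1, -1, 0, 0, 0, 0, 0, -7.1, -1, 0, 0, 0, 0, 0, -7.1, -1, 0, 0, 0, 0, 0, -7.1, -1, 0, 0, 0, 0, 0, -7.1, -1, 0, 0, 0, 0, 0, -7.1, -1]
}}

```text
clock: 24.92
eef_pos: [0.5104, 0.3288, 0.2284]
tool_rot: [0.297, 0.955, -0.001, -0.001]
ft_force: [0.2, 0.4, 1.1]
grip_width: 0.0854
```

{"method": "drive_tool", "body": {
  "steps": [0, 0, 0, 0, 0, -7.1, -1, 0, 0, 0, 0, 0, -7.1, -1, 0, 0, 0, 0, 0, -7.1, -1, 0, 0, 0, 0, 0, -7.1, -1, 0, 0, 0, 0, 0, -7.1, -1, 0, 0, 0, 0, 0, -7.1, -1, 0, 0, 0, 0, 0, -7.1, -1, 0, 0, 0, 0, 0, -7.1, -1]
}}

```text
clock: 25.58
eef_pos: [0.5104, 0.3288, 0.2283]
tool_rot: [-0.193, 0.981, -0.001, -0.002]
ft_force: [0.8, 0.3, -0.5]
grip_width: 0.0853
```

```bash
python3 - <<'E'
from look import *
plan(.513,.33,.2,-133.4); 
E
```

```text
clock 25.58 pos [0.5104 0.3288 0.2283] yaw -157.77 shift tool mm [-3.   0.1 28.3] turn [  0.    -0.22 -24.37] j [ 0.57  0.49  0.18  1.26 -0.   -1.39] F [ 0.8  0.3 -0.5] w 0.0853
```

{"method": "drive_tool", "body": {
  "steps": [0, 0, 0, 0, 0, -7.1, -1, 0, 0, 0, 0, 0, -7.1, -1, 0, 0, 0, 0, 0, -7.1, -1, 0, 0, 0, 0, 0, -3.1, -1, 0, 0, 0, 0, 0, 0, -1, 0, 0, 0, 0, 0, 0, -1]
}}

```text
clock: 26.08
eef_pos: [0.5106, 0.3289, 0.2289]
tool_rot: [-0.392, 0.92, -0.0, -0.001]
ft_force: [-0.3, 0.3, -0.9]
grip_width: 0.0855
```

```bash
python3 - <<'E'
from look import *
plan(.513,.33,.15,-133.4);grab('wrist','w6')
E
```

```text
clock 26.08 pos [0.5106 0.3289 0.2289] yaw -133.82 shift tool mm [-2.7 -1.1 78.9] turn [ 0.04 -0.16 -0.42] j [ 0.57  0.49  0.18  1.26  0.   -1.8 ] F [-0.3  0.3 -0.9] w 0.0855
```

View pics/w6.png

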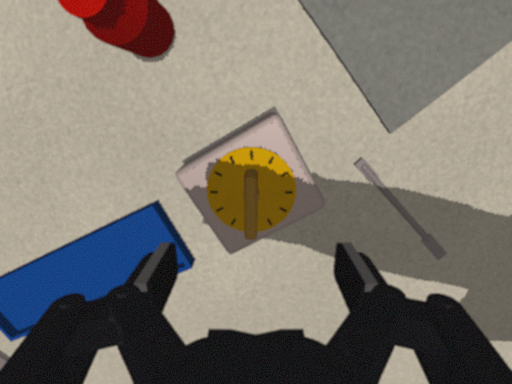

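```bash
python3 - <<'E'
from look import *
m=vision.camera_model('wrist'); o=bot.get_obs(); R=Ro.from_quat(o['tool_rot'])
for z,pts in [(.106,[(251,205),(251,240)]),(.061,[(252,190)])]:
    P=onplane(m,pts,z); print(P.round(4),(R.inv().apply(P-o['eef_pos'])*1000).round(1))
print(proj(m,[[.513+.0189,.33-.0179,.106],[.513-.0189,.33+.0179,.106],[.513,.33,.061]]).round(0))
p,d,_=grab('wrist'); cv2.imwrite('pics/w6c.png',cv2.resize(p[140:260,170:340,::-1],None,fx=4,fy=4,interpolation=cv2.INTER_CUBIC))
E
```

```text
[[0.516  0.3281 0.106 ]
 [0.4948 0.3486 0.106 ]] [[ -3.3  -4.6 123.2]
 [ -3.4  25.  123.2]]
[[0.5136 0.3299 0.061 ]] [[ -3.   -1.6 168.2]]
[[252. 176.]
 [252. 240.]
 [252. 191.]]
```

View pics/w6c.png

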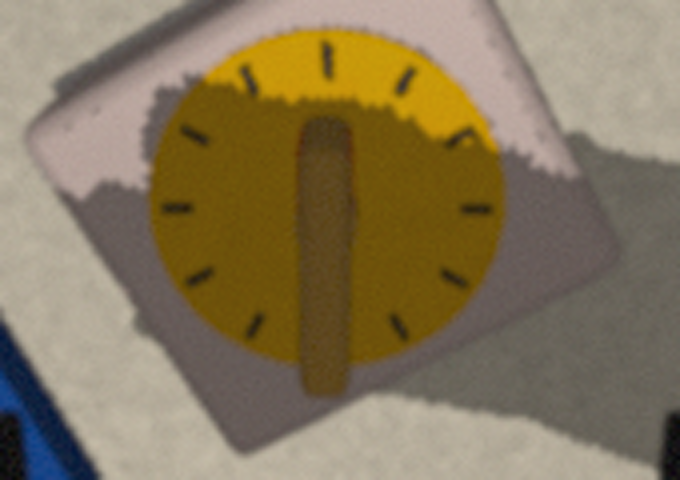

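{"method": "drive_tool", "body": {
  "steps": [-0.003, -0.001, 0.02, 0, 0, -0.3, -1, 0, 0, 0.03, 0, 0, 0, -1, 0, 0, 0.028, 0, 0, 0, -1, 0, 0, 0, 0, 0, 0, -1, 0, 0, 0, 0, 0, 0, -1, 0, 0, 0, 0, 0, 0, -1]
}}

```text
clock: 26.68
eef_pos: [0.5144, 0.3311, 0.1536]
tool_rot: [-0.395, 0.919, 0.0, 0.001]
ft_force: [0.3, 0.4, 0.3]
grip_width: 0.0855
```

```bash
python3 - <<'E'
from look import *
plan(.513,.33,.147,-133.4)
E
```

```text
clock 26.68 pos [0.5144 0.3311 0.1536] yaw -133.45 shift tool mm [1.8 0.3 6.6] turn [-0.02  0.08 -0.05] j [ 0.57  0.56  0.08  1.09  0.   -1.81] F [0.3 0.4 0.3] w 0.0855
```

{"method": "drive_tool", "body": {
  "steps": [0.0015, 0, 0.006, 0, 0, 0, 0, 0, 0, 0, 0, 0, 0, 0.5, 0, 0, 0, 0, 0, 0, 1, 0, 0, 0, 0, 0, 0, 1, 0, 0, 0, 0, 0, 0, 1, 0, 0, 0, 0, 0, 0, 1, 0, 0, 0, 0, 0, 0, 1, 0, 0, 0, 0, 0, 0, 1]
}}

```text
clock: 27.35
eef_pos: [0.5137, 0.3305, 0.1472]
tool_rot: [-0.395, 0.919, 0.0, 0.001]
ft_force: [3.4, 3.3, 2.1]
grip_width: 0.0088
```

```bash
cat > st.py <<'E'
from look import *
o=bot.get_obs(); R=Ro.from_quat(o['tool_rot']); plan(.513,.33,.147,-133.4)
print('F tool',R.inv().apply(o['ft_force']).round(1),'T tool',R.inv().apply(o['ft_torque']).round(2))
E
python3 st.py
```

```text
clock 27.35 pos [0.5137 0.3305 0.1472] yaw -133.42 shift tool mm [0.8 0.2 0.2] turn [-0.01  0.18 -0.02] j [ 0.57  0.56  0.06  1.07  0.   -1.81] F [3.4 3.3 2.1] w 0.0088
F tool [-4.8 -0.2 -2.1] T tool [-0.02 -0.68  0.08]
```

Key gripped (8.8 mm). Start winding.

{"method": "drive_tool", "body": {
  "steps": [-0.001, 0, 0, 0, 0, 6, 1, 0, 0, 0, 0, 0, 7, 1, 0, 0, 0, 0, 0, 7, 1, 0, 0, 0, 0, 0, 7, 1, 0, 0, 0, 0, 0, 7, 1, 0, 0, 0, 0, 0, 7, 1, 0, 0, 0, 0, 0, 7, 1, 0, 0, 0, 0, 0, 0, 1]
}}

```text
clock: 28.02
eef_pos: [0.5136, 0.3305, 0.1471]
tool_rot: [0.013, 1.0, 0.0, 0.0]
ft_force: [-0.3, 0.8, 3.5]
grip_width: 0.0092
```

```bash
python3 st.py
```

```text
clock 28.02 pos [0.5136 0.3305 0.1471] yaw 178.47 shift tool mm [ 0.6 -0.5  0.1] turn [ 1.000e-02  5.000e-02 -4.813e+01] j [ 0.57  0.56  0.07  1.07  0.   -0.97] F [-0.3  0.8  3.5] w 0.0092
F tool [ 0.4  0.8 -3.5] T tool [-0.06  0.05  0.04]
```

{"method": "drive_tool", "body": {
  "steps": [0, 0, 0, 0, 0, 7, 1, 0, 0, 0, 0, 0, 7, 1, 0, 0, 0, 0, 0, 7, 1, 0, 0, 0, 0, 0, 7, 1, 0, 0, 0, 0, 0, 7, 1, 0, 0, 0, 0, 0, 7, 1, 0, 0, 0, 0, 0, 7, 1, 0, 0, 0, 0, 0, 0, 1]
}}

```text
clock: 28.68
eef_pos: [0.5134, 0.3306, 0.1472]
tool_rot: [0.425, 0.905, 0.0, -0.0]
ft_force: [-1.6, 1.6, 6.2]
grip_width: 0.0092
```

```bash
python3 st.py; python3 -c "
from look import *
grab('wrist','w7')"
```

```text
clock 28.68 pos [0.5134 0.3306 0.1472] yaw 129.64 shift tool mm [-0.2 -0.7  0.2] turn [ 4.000e-02  1.000e-02 -9.696e+01] j [ 0.57  0.56  0.07  1.07  0.   -0.12] F [-1.6  1.6  6.2] w 0.0092
F tool [ 2.3 -0.2 -6.2] T tool [0.05 0.28 0.01]
```

View pics/w7.png

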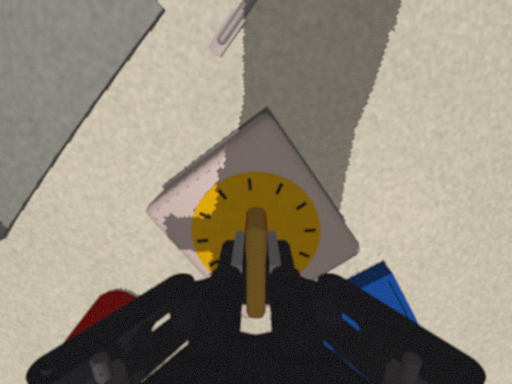

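The key stays between the pads (at 256,265) while the dial has turned in the view, so the winding works. About 97° so far. Continue.

{"method": "drive_tool", "body": {
  "steps": [0.0005, 0, -0.0005, 0, 0, 7, 1, 0, 0, 0, 0, 0, 7, 1, 0, 0, 0, 0, 0, 7, 1, 0, 0, 0, 0, 0, 7, 1, 0, 0, 0, 0, 0, 7, 1, 0, 0, 0, 0, 0, 7, 1, 0, 0, 0, 0, 0, 7, 1, 0, 0, 0, 0, 0, 7, 1]
}}

```text
clock: 29.4
eef_pos: [0.5133, 0.3309, 0.1472]
tool_rot: [0.801, 0.599, 0.0, -0.0]
ft_force: [0.5, 1.1, 3.0]
grip_width: 0.0092
```

{"method": "drive_tool", "body": {
  "steps": [0, 0, 0, 0, 0, 7, 1, 0, 0, 0, 0, 0, 7, 1, 0, 0, 0, 0, 0, 7, 1, 0, 0, 0, 0, 0, 7, 1, 0, 0, 0, 0, 0, 7, 1, 0, 0, 0, 0, 0, 7, 1, 0, 0, 0, 0, 0, 7, 1, 0, 0, 0, 0, 0, 7, 1]
}}

```text
clock: 30.07
eef_pos: [0.5134, 0.3312, 0.1472]
tool_rot: [0.988, 0.153, 0.0, -0.0]
ft_force: [-0.6, 1.8, 2.6]
grip_width: 0.0094
```

{"method": "drive_tool", "body": {
  "steps": [0, 0, 0, 0, 0, 7, 1, 0, 0, 0, 0, 0, 7, 1, 0, 0, 0, 0, 0, 7, 1, 0, 0, 0, 0, 0, 7, 1, 0, 0, 0, 0, 0, 7, 1, 0, 0, 0, 0, 0, 7, 1, 0, 0, 0, 0, 0, 7, 1, 0, 0, 0, 0, 0, 0, 1]
}}

```text
clock: 30.73
eef_pos: [0.5137, 0.3311, 0.1472]
tool_rot: [0.963, -0.269, 0.0, -0.001]
ft_force: [1.4, 1.9, 2.3]
grip_width: 0.0092
```

```bash
python3 st.py
```

```text
clock 30.73 pos [0.5137 0.3311 0.1472] yaw -31.26 shift tool mm [-0.   1.3  0.2] turn [-8.0000e-02  4.0000e-02  1.0214e+02] j [0.57 0.56 0.07 1.07 0.   2.69] F [1.4 1.9 2.3] w 0.0092
F tool [ 0.2 -2.3 -2.3] T tool [ 0.44 -0.01  0.08]
```

258° wound. Release, turn back 180° around the key (it is clear inside the open fingers), and regrip.

{"method": "drive_tool", "body": {
  "steps": [0, 0, 0, 0, 0, 0, 0, 0, 0, 0, 0, 0, 0, -1, 0, 0, 0, 0, 0, 0, -1, 0, 0, 0, 0, 0, 0, -1, 0, 0, 0, 0, 0, 0, -1, 0, 0, 0, 0, 0, -6, -1, 0, 0, 0, 0, 0, -7, -1, 0, 0, 0, 0, 0, -7, -1]
}}

```text
clock: 31.4
eef_pos: [0.5131, 0.3306, 0.1468]
tool_rot: [0.995, -0.096, -0.0, 0.0]
ft_force: [-0.9, 0.0, -0.1]
grip_width: 0.0853
```

{"method": "drive_tool", "body": {
  "steps": [0, 0, 0, 0, 0, -7, -1, 0, 0, 0, 0, 0, -7, -1, 0, 0, 0, 0, 0, -7, -1, 0, 0, 0, 0, 0, -7, -1, 0, 0, 0, 0, 0, -7, -1, 0, 0, 0, 0, 0, -7, -1, 0, 0, 0, 0, 0, -7, -1, 0, 0, 0, 0, 0, -7, -1]
}}

```text
clock: 32.07
eef_pos: [0.513, 0.3306, 0.1468]
tool_rot: [0.924, 0.383, -0.0, 0.0]
ft_force: [-0.2, -0.6, -0.6]
grip_width: 0.0856
```

{"method": "drive_tool", "body": {
  "steps": [0, 0, 0, 0, 0, -7, -1, 0, 0, 0, 0, 0, -7, -1, 0, 0, 0, 0, 0, -7, -1, 0, 0, 0, 0, 0, -7, -1, 0, 0, 0, 0, 0, -7, -1, 0, 0, 0, 0, 0, -7, -1, 0, 0, 0, 0, 0, -7, -1, 0, 0, 0, 0, 0, -7, -1]
}}

```text
clock: 32.73
eef_pos: [0.5131, 0.3306, 0.1468]
tool_rot: [0.636, 0.772, -0.0, -0.0]
ft_force: [0.4, -0.7, 0.2]
grip_width: 0.0852
```

{"method": "drive_tool", "body": {
  "steps": [0, 0, 0, 0, 0, -7, -1, 0, 0, 0, 0, 0, -7, -1, 0, 0, 0, 0, 0, -7, -1, 0, 0, 0, 0, 0, -7, -1, 0, 0, 0, 0, 0, -7, -1, 0, 0, 0, 0, 0, -7, -1, 0, 0, 0, 0, 0, -6, -1, 0, 0, 0, 0, 0, 0, -1]
}}

```text
clock: 33.4
eef_pos: [0.5131, 0.3306, 0.1468]
tool_rot: [0.27, 0.963, -0.0, -0.0]
ft_force: [0.8, 0.8, 0.0]
grip_width: 0.0855
```

```bash
python3 st.py; python3 -c "
from look import *
plan(.513,.33,.147,148.7)
grab('wrist','w8')"
```

```text
clock 33.4 pos [0.5131 0.3306 0.1468] yaw 148.71 shift tool mm [-0.3 -0.6 -0.2] turn [-1.000e-02 -3.000e-02 -7.789e+01] j [ 0.57  0.56  0.07  1.08 -0.   -0.45] F [0.8 0.8 0. ] w 0.0855
F tool [-0.2  1.1 -0. ] T tool [0.04 0.01 0.04]
clock 33.4 pos [0.5131 0.3306 0.1468] yaw 148.71 shift tool mm [-0.3 -0.6 -0.2] turn [-0.02 -0.01  0.01] j [ 0.57  0.56  0.07  1.08 -0.   -0.45] F [0.8 0.8 0. ] w 0.0855
```

View pics/w8.png

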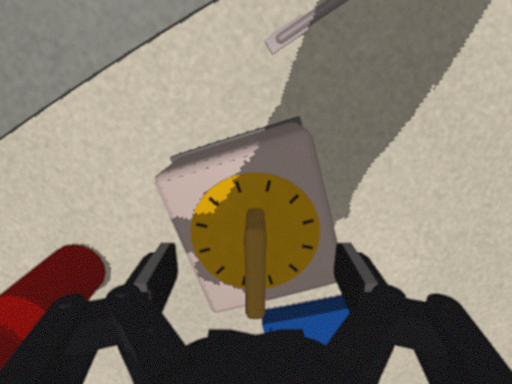

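The key is centred and aligned between the open fingers, at (256,263). Regrip and wind to the stop.

{"method": "drive_tool", "body": {
  "steps": [0, 0, 0, 0, 0, 0, 0, 0, 0, 0, 0, 0, 0, 0.5, 0, 0, 0, 0, 0, 0, 1, 0, 0, 0, 0, 0, 0, 1, 0, 0, 0, 0, 0, 0, 1, 0, 0, 0, 0, 0, 0, 1, 0, 0, 0, 0, 0, 0, 1, 0, 0, 0, 0, 0, 0, 1]
}}

```text
clock: 34.12
eef_pos: [0.5134, 0.3306, 0.1471]
tool_rot: [0.271, 0.963, -0.0, 0.0]
ft_force: [0.5, -1.3, 0.7]
grip_width: 0.0094
```

{"method": "drive_tool", "body": {
  "steps": [0, 0, 0, 0, 0, 7, 1, 0, 0, 0, 0, 0, 7, 1, 0, 0, 0, 0, 0, 7, 1, 0, 0, 0, 0, 0, 7, 1, 0, 0, 0, 0, 0, 7, 1, 0, 0, 0, 0, 0, 7, 1, 0, 0, 0, 0, 0, 7, 1, 0, 0, 0, 0, 0, 0, 1]
}}

```text
clock: 34.78
eef_pos: [0.5132, 0.331, 0.1474]
tool_rot: [0.641, 0.768, -0.0, 0.001]
ft_force: [2.1, -4.5, 2.6]
grip_width: 0.0095
```

```bash
python3 st.py
```

```text
clock 34.78 pos [0.5132 0.331  0.1474] yaw 100.29 shift tool mm [-1.  -0.3  0.4] turn [-9.0000e-02  1.6000e-01 -1.2631e+02] j [ 0.57  0.56  0.07  1.08 -0.    0.39] F [ 2.1 -4.5  2.6] w 0.0095
F tool [-4.8  1.3 -2.6] T tool [-0.21 -0.87 -5.81]
```

```bash
python3 -c "
from look import *
grab('wrist','w9'); look('k13','scene',P=(.512,.327,.09),w=50,h=45,f=8); look('k13s','side',P=(.512,.327,.09),w=50,h=45,f=8)
"; python3 st.py
```

```text
scene crop origin 277 180 f 8
side crop origin 157 116 f 8
clock 34.93 pos [0.5132 0.331  0.1474] yaw 100.3 shift tool mm [-0.9 -0.4  0.4] turn [-6.000e-02  1.400e-01 -1.263e+02] j [ 0.57  0.56  0.07  1.08 -0.    0.39] F [ 1.8 -5.2  3.5] w 0.0094
F tool [-5.4  0.9 -3.4] T tool [-0.2  -0.93 -5.9 ]
```

View pics/w9.png

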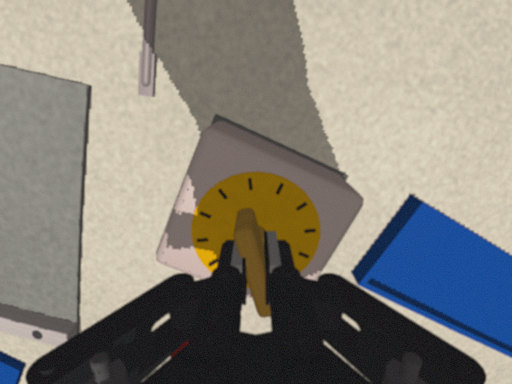

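View pics/k13.png

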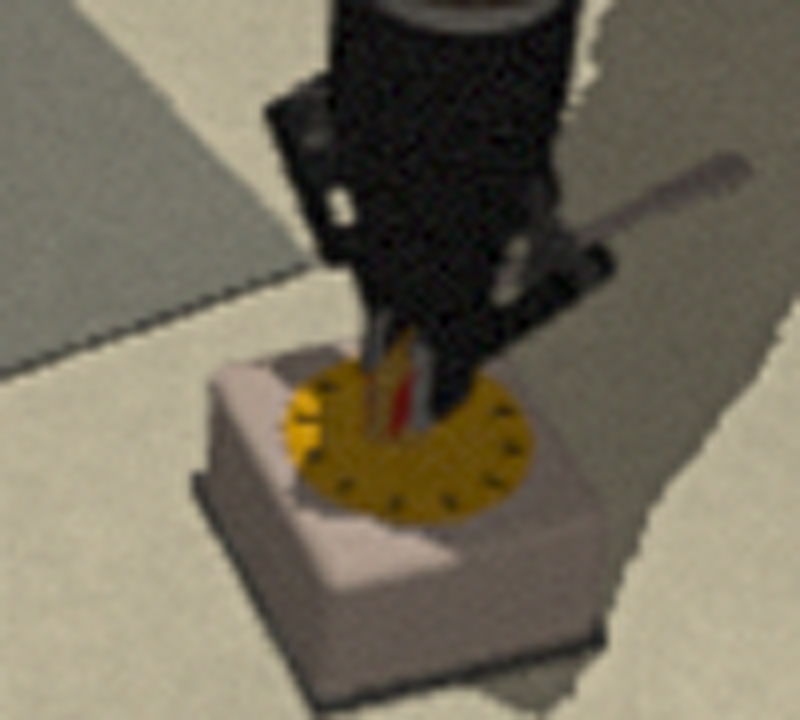

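The key lags in the pads by about 10–14°, with 5.9 N m on the wrist. So it is against something hard, presumably the stop, though gripper travel alone gives about 5.2–5.3 rad. I'll release, measure the key's yaw, and test again gently.

{"method": "drive_tool", "body": {
  "steps": [0, 0, 0, 0, 0, 0, 0.5, 0, 0, 0, 0, 0, 0, 0, 0, 0, 0, 0, 0, 0, -1, 0, 0, 0, 0, 0, 0, -1, 0, 0, 0, 0, 0, 0, -1, 0, 0, 0, 0, 0, 0, -1]
}}

```text
clock: 35.43
eef_pos: [0.5131, 0.3306, 0.1468]
tool_rot: [0.646, 0.763, -0.0, -0.0]
ft_force: [-0.7, -0.0, -0.1]
grip_width: 0.0803
```

```bash
python3 st.py; python3 -c "
from look import *
p,d,m=grab('wrist'); o=bot.get_obs()
cv2.imwrite('pics/w10.png',cv2.resize(p[160:330,160:350,::-1],None,fx=3.5,fy=3.5,interpolation=cv2.INTER_CUBIC))
"
```

```text
clock 35.43 pos [0.5131 0.3306 0.1468] yaw 99.51 shift tool mm [-0.6 -0.2 -0.2] turn [ 0.0000e+00 -3.0000e-02 -1.2709e+02] j [0.57 0.56 0.07 1.08 0.   0.41] F [-0.7 -0.  -0.1] w 0.0803
F tool [ 0.1 -0.7  0.1] T tool [-0.02 -0.02  0.03]
```

View pics/w10.png

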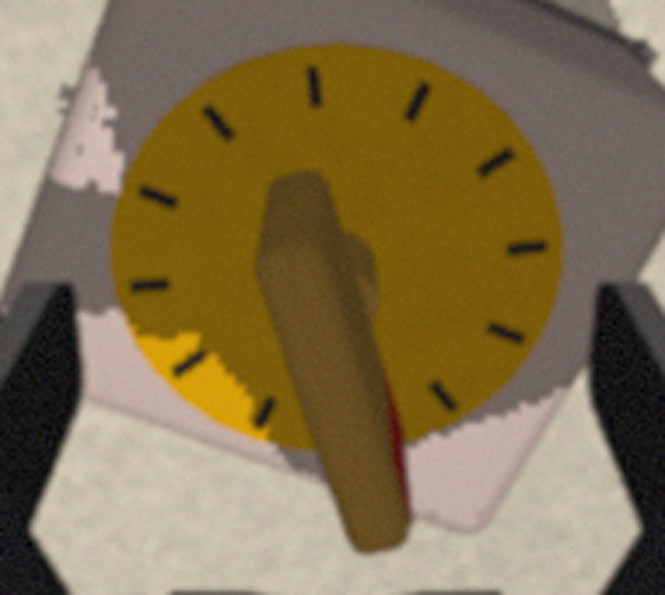

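```bash
python3 -c "
from look import *
m=vision.camera_model('wrist')
f=lambda a:np.array(a)/3.5+np.array([160,160])
P=onplane(m,f([(380,545),(290,248)]),.106); d=P[0]-P[1]; print(P.round(4),P.mean(0),np.linalg.norm(d),np.degrees(np.arctan2(d[1],d[0])))
P=onplane(m,f([(408,540),(322,240)]),.106); d=P[0]-P[1]; print(np.degrees(np.arctan2(d[1],d[0])))
P=onplane(m,f([(262,258),(350,550)]),.106); d=P[1]-P[0]; print(np.degrees(np.arctan2(d[1],d[0])))
# timer edges
"

```

```text
[[0.5341 0.3417 0.106 ]
 [0.489  0.3216 0.106 ]] [0.51154655 0.33162237 0.106     ] 0.049411974704129225 23.986542630869312
23.859050825953105
23.305079451749023
```

{"method": "drive_tool", "body": {
  "steps": [0, 0, 0, 0, 0, -7, -1, 0, 0, 0, 0, 0, -7, -1, 0, 0, 0, 0, 0, 0, -1, 0, 0, 0, 0, 0, 0, 0, 0, 0, 0, 0, 0, 0, 1, 0, 0, 0, 0, 0, 0, 1, 0, 0, 0, 0, 0, 0, 1, 0, 0, 0, 0, 0, 0, 1]
}}

```text
clock: 36.15
eef_pos: [0.5132, 0.3308, 0.1469]
tool_rot: [0.548, 0.836, 0.0, 0.0]
ft_force: [-0.2, 0.3, 0.8]
grip_width: 0.0256
```

{"method": "drive_tool", "body": {
  "steps": [0, 0, 0, 0, 0, 0, 1, 0, 0, 0, 0, 0, 0, 1, 0, 0, 0, 0, 0, 2, 1, 0, 0, 0, 0, 0, 0, 1]
}}

```text
clock: 36.48
eef_pos: [0.5132, 0.3307, 0.1471]
tool_rot: [0.562, 0.827, -0.0, 0.0]
ft_force: [0.4, -0.3, 1.1]
grip_width: 0.0095
```

```bash
python3 st.py
```

```text
clock 36.48 pos [0.5132 0.3307 0.1471] yaw 111.67 shift tool mm [-0.6 -0.4  0.1] turn [-2.0000e-02  3.0000e-02 -1.1493e+02] j [ 0.57  0.56  0.07  1.08 -0.    0.19] F [ 0.4 -0.3  1.1] w 0.0095
F tool [-0.4  0.3 -1.1] T tool [ 0.02 -0.23 -1.02]
```

{"method": "drive_tool", "body": {
  "steps": [0, 0, 0, 0, 0, 2, 1, 0, 0, 0, 0, 0, 0, 1]
}}

```text
clock: 36.65
eef_pos: [0.5132, 0.3308, 0.1471]
tool_rot: [0.575, 0.818, -0.0, 0.0]
ft_force: [0.2, -2.2, 1.7]
grip_width: 0.0097
```

```bash
python3 st.py
```

```text
clock 36.65 pos [0.5132 0.3308 0.1471] yaw 109.78 shift tool mm [-0.7 -0.4  0.1] turn [-2.0000e-02  4.0000e-02 -1.1682e+02] j [ 0.57  0.56  0.07  1.08 -0.    0.23] F [ 0.2 -2.2  1.7] w 0.0097
F tool [-2.2 -0.5 -1.7] T tool [ 0.05 -0.28 -1.73]
```

```bash
python3 -c "
from look import *
m=vision.camera_model('scene')
P=onplane(m,np.array([(213,380),(330,590),(605,525)])/8+np.array([277,180]),.061); print(P.round(3))
for a,b in((0,1),(1,2)):
  d=P[b]-P[a]; print(np.degrees(np.arctan2(d[1],d[0])),np.linalg.norm(d))
"

```

```text
[[0.549 0.276 0.061]
 [0.575 0.375 0.061]
 [0.483 0.398 0.061]]
75.59087179571536 0.10255483295677796
165.96143661841182 0.0946685488577888
```

The box's own yaw is −14.4°. With the key's zero along it, a key yaw of 23.7° means 321.9°, or 5.62 rad: the stop. So the key started at about 0.5 rad, and the hard torque agrees. Release, rise and check everything.

{"method": "drive_tool", "body": {
  "steps": [0, 0, 0, 0, 0, 0, 0.3, 0, 0, 0, 0, 0, 0, -1, 0, 0, 0, 0, 0, 0, -1, 0, 0, 0, 0, 0, 0, -1, 0, 0, 0, 0, 0, 0, -1, 0, 0, 0, 0, 0, 0, -1]
}}

```text
clock: 37.15
eef_pos: [0.5132, 0.3307, 0.1469]
tool_rot: [0.577, 0.817, -0.0, -0.0]
ft_force: [1.6, 0.0, 0.3]
grip_width: 0.0807
```

{"method": "drive_tool", "body": {
  "steps": [0, 0, -0.015, 0, 0, 0, -1, 0, 0, -0.03, 0, 0, 0, -1, 0, 0, -0.04, 0, 0, 0, -1, 0, 0, -0.03, 0, 0, 0, -1, 0, -0.03, -0.01, 0, 0, 0, -1, 0, -0.03, 0, 0, 0, 0, -1, 0, -0.03, 0, 0, 0, 0, -1, 0, -0.03, 0, 0, 0, 0, -1]
}}

```text
clock: 37.82
eef_pos: [0.3991, 0.2901, 0.2723]
tool_rot: [0.577, 0.817, 0.001, 0.0]
ft_force: [-0.2, 0.3, -0.2]
grip_width: 0.0851
```

```bash
python3 -c "
from look import *
plan(.4,.33,.25,110)
look('s14'); look('c14','scene'); look('k14','scene',P=(.512,.327,.09),w=50,h=45,f=8); grab('wrist','w14')
"
```

```text
clock 37.82 pos [0.3991 0.2901 0.2723] yaw 109.54 shift tool mm [37.3 14.2 22.3] turn [ 0.05 -0.02 -0.46] j [ 0.63  0.24 -0.08  1.25  0.    0.29] F [-0.2  0.3 -0.2] w 0.0851
side crop origin 168 158 f 4
scene crop origin 155 118 f 4
scene crop origin 277 180 f 8
```

View pics/s14.png

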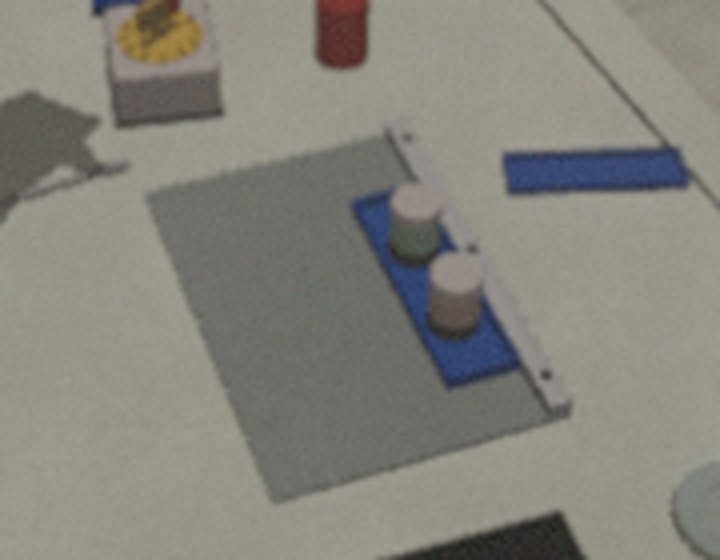

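View pics/c14.png

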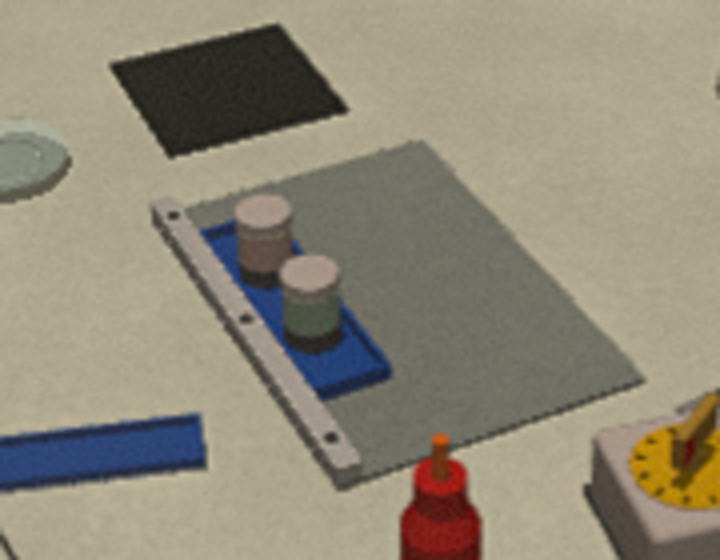

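View pics/k14.png

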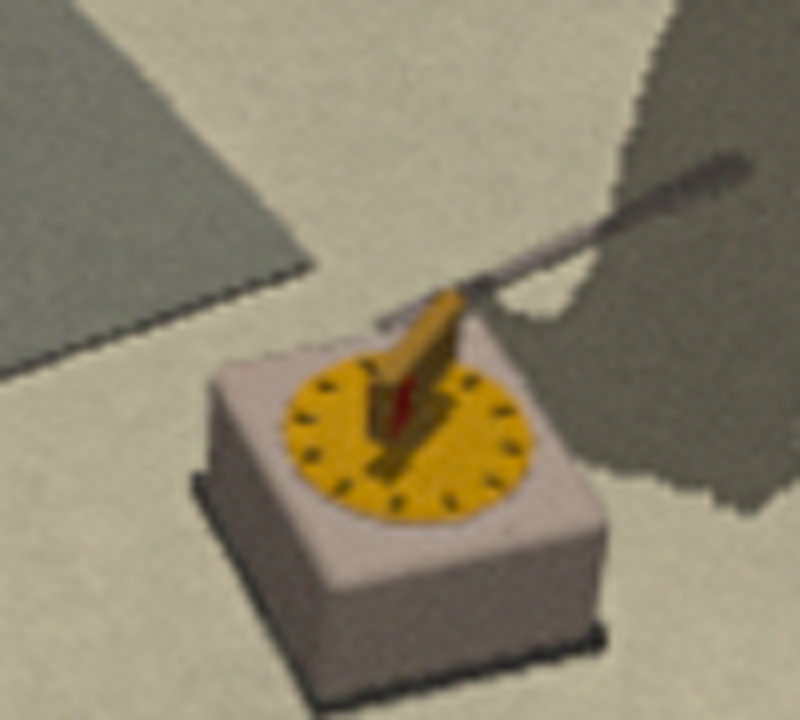

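```bash
python3 -c "
from look import *
md=vision.camera_model('side'); ms=vision.camera_model('scene')
A=onplane(md,np.array([(415,203),(456,272)])/4+[168,158],.07)[:,:2]; B=onplane(ms,np.array([(311,273),(264,212)])/4+[155,118],.07)[:,:2]
Cn=np.array([.6275,-.0125]); ps=np.radians(-4.1); X=np.array([np.cos(ps),np.sin(ps)]);Y=np.array([-X[1],X[0]])
for P in (A,B,(A+B)/2): print(P.round(4),'tray x',((P-Cn)@X).round(4),'y',((P-Cn)@Y).round(4))
K=onplane(ms,np.array([(385,375),(455,297)])/8+[277,180],.106); d=K[0]-K[1]; print('key yaw',np.degrees(np.arctan2(d[1],d[0])),np.linalg.norm(d))
"

```

```text
[[ 0.6277  0.0202]
 [ 0.6226 -0.0647]] tray x [-0.0021 -0.0011] y [ 0.0327 -0.0525]
[[ 0.6275  0.0275]
 [ 0.621  -0.0593]] tray x [-0.0028 -0.0031] y [ 0.0399 -0.0472]
[[ 0.6276  0.0239]
 [ 0.6218 -0.062 ]] tray x [-0.0025 -0.0021] y [ 0.0363 -0.0498]
key yaw 23.269885791348266 0.04583856357852451
```

All checks hold: the jars are within ±3 mm across the tray, the tray is on the rail, and the key is at 23.3° (about 5.61 rad). The robot is clear.

```bash
python3 -c "
from h import *
print(job_done())"
```

```text
the job is handed in; nothing more can be done
None
```

The job is handed in: the tray is pushed flat against the rail, both jars stand in it, and the timer's key is wound to its stop. The hand-in gave no verdict, so this rests on my last checks.

- **Tray:** I pushed it with the open fingers until the force rose against the rail. The last pictures show its far edge along the rail, unmoved since.
- **Jars:** Only the green and the tan jar were present. Both stand upright in the tray, about 2–3 mm off its centre line, at roughly y = +36 mm and −50 mm.
- **Key:** I wound it in two grips, then gripped it again to test the stop, and it stopped hard both times. Its final yaw is 23.3°, about 5.61 rad if its zero lies along the timer box.
- **Robot and bystanders:** The arm is clear of everything. The dropper bottle, watch glass and scoop look unmoved.

**One disagreement:** Travel counted from the start adds up to only about 5.1 rad. I took that to mean the key began about 0.5 rad wound; the box's own yaw and the hard torque support this, but I had no direct reading of the key.

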